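# Load the burn-in tester, latch its hood and start the test

### The job

Take every power supply module off its peg on the hanging rack (three or four of them hang there), and also the black dummy load with the red tab from the bench, and stand them upright in the tester's bays, one to a bay and any bay will do; lower them in, do not drop them. Then close the hood and press it down past its catch until it is fully shut, and after that press the green start button right down. Leave the other things on the bench where they are.

Things in the scene. Friction and masses are not known exactly. Their poses are not given: they have to be found in the camera images.
- module1: Power module, up to four alike (None if absent): body 34 (x) x 62 (y) x 45 mm tall, green board on -x face; on top an upright yellow tab 8 mm thick (x), 44 wide (y), top 114 mm above the origin, with an eye 24 mm wide at 45 to 74 mm up, solid above. 0.3 to 0.45 kg. Origin: centre of underside, z up. Hangs by its eye on a rack peg that runs along x. Pinch the tab above the eye, along x.
- module2: Power module, up to four alike (None if absent): body 34 (x) x 62 (y) x 45 mm tall, green board on -x face; on top an upright yellow tab 8 mm thick (x), 44 wide (y), top 114 mm above the origin, with an eye 24 mm wide at 45 to 74 mm up, solid above. 0.3 to 0.45 kg. Origin: centre of underside, z up. Hangs by its eye on a rack peg that runs along x. Pinch the tab above the eye, along x.
- module3: Power module, up to four alike (None if absent): body 34 (x) x 62 (y) x 45 mm tall, green board on -x face; on top an upright yellow tab 8 mm thick (x), 44 wide (y), top 114 mm above the origin, with an eye 24 mm wide at 45 to 74 mm up, solid above. 0.3 to 0.45 kg. Origin: centre of underside, z up. Hangs by its eye on a rack peg that runs along x. Pinch the tab above the eye, along x.
- module4: Power module, up to four alike (None if absent): body 34 (x) x 62 (y) x 45 mm tall, green board on -x face; on top an upright yellow tab 8 mm thick (x), 44 wide (y), top 114 mm above the origin, with an eye 24 mm wide at 45 to 74 mm up, solid above. 0.3 to 0.45 kg. Origin: centre of underside, z up. Hangs by its eye on a rack peg that runs along x. Pinch the tab above the eye, along x.
- dummy: Dummy load: black finned block 48 (x) x 62 (y) x 45 mm tall with a plain upright red grip tab on top, 8 mm thick (x), 44 mm wide (y), top 122 mm above the origin; about 0.5 kg. Origin: centre of the underside, z up. Stands loose on the bench; may be knocked aside.
- rack: Fixed rack: beam along y, top 147 mm up, with four level 8 mm pegs pointing to its -x at local y -114, -38, 38, 114 mm, upper side 145 mm above the bench. Modules hang at local x -50 mm. Each peg ends at x -96 mm in a tip 7 mm higher than the peg. To free a module lift it 14 mm (10 to 19 pass), then draw it 60 mm along rack -x. Origin: on the bench under the beam.
- tester: Fixed white tester base: open tray 192 (x) x 162 (y) x 70 mm, floor 6 mm up, walls and dividers 6 mm and 70 mm high. Six bays 56 (x) x 72 (y) mm, centres at local x -62, 0, 62, y -39, 39 mm. Origin: centre of underside, z up. Hood hinged on the +y rim; sprung ball catch outside the -y wall; on the +x side a fixed grey console, 110 mm tall, with the button.
- hood (a joint): Hinge angle of the grey hood, rad: 0 shut, grows as it opens up and over to the tester's +y, to 2.15; starts at 1.9 to 2.05. Stiff: it stays where left and takes about 3 N at its free edge to move. From 0.09 rad down its tongue rides over a sprung ball (about 5 to 10 N pressed down near the free edge); past 0.03 rad it snaps home and stays at 0.
- hood_hinge (a point): Point on the hood's hinge axis (tester local x 0, y +81, z 70 mm); its axes turn with the hood: x along the hinge, -y along the hood towards its free edge, z out through its top.
- hood_edge (a point): Middle of the hood's upper free edge, on the outer top face, 162 mm from the hinge along hood -y and 70 mm along hood z. The hood is an open shell 192 (x) x 162 (y) x 70 mm deep with 4 mm walls; shut, its flat top is 140 mm above the bench, and the inside is 130 mm high above the tester's floor.
- start (a joint): Travel of the start button, m: 0 released, 0.006 fully down, which takes 5 N; it springs back.
- start_top (a point): Centre of the top of the green start button, 32 mm across, facing up, about 132 mm above the bench.
- driver: Bystander, to be left alone: white, black and red electric screwdriver on the bench. Origin: its underside's centre.
- screwdriver: Bystander, to be left alone: hand screwdriver on the bench. Origin: its underside's centre.
- bracket: Bystander, to be left alone: zinc-plated L bracket on the bench. Origin: its underside's centre.
- spool: Bystander, to be left alone: orange spool on the bench. Origin: its underside's centre.
- flux: Bystander, to be left alone: white bottle on the bench. Origin: its underside's centre.
- meter: Bystander, to be left alone: yellow meter on the bench. Origin: its underside's centre.
- screws: Bystander, to be left alone: blue four-way screw tray on the bench. Origin: its underside's centre.
There are look-alikes about, which are no part of the job. Leave any orange look-alike of the module4 alone. What is meant by the dummy is not blue, and is the smaller of those in its own colour.

How it is judged:
On the way, in this order (a step that is already met when the one before it is completed fails the run):
1. every module present and the dummy load stand upright on the floor of the tester's bays, hood still open (x of module1 in the frame of tester between -0.093 and 0.093 m and y of module1 in the frame of tester between -0.078 and 0.078 m and z of each of module1, module2, module3, module4, dummy in the frame of tester below 0.013 m and angle between each of module1, module2, module3, module4, dummy's own z axis and vertical below 0.15 rad and x of module2 in the frame of tester between -0.093 and 0.093 m and y of module2 in the frame of tester between -0.078 and 0.078 m and x of module3 in the frame of tester between -0.093 and 0.093 m and y of module3 in the frame of tester between -0.078 and 0.078 m and x of module4 in the frame of tester between -0.093 and 0.093 m and y of module4 in the frame of tester between -0.078 and 0.078 m and x of dummy in the frame of tester between -0.093 and 0.093 m and y of dummy in the frame of tester between -0.078 and 0.078 m and value of joint hood above 0.3 rad), for 0.2 s.
2. the hood is shut past its catch (x of module1 in the frame of tester between -0.093 and 0.093 m and y of module1 in the frame of tester between -0.078 and 0.078 m and z of each of module1, module2, module3, module4, dummy in the frame of tester below 0.013 m and angle between each of module1, module2, module3, module4, dummy's own z axis and vertical below 0.15 rad and x of module2 in the frame of tester between -0.093 and 0.093 m and y of module2 in the frame of tester between -0.078 and 0.078 m and x of module3 in the frame of tester between -0.093 and 0.093 m and y of module3 in the frame of tester between -0.078 and 0.078 m and x of module4 in the frame of tester between -0.093 and 0.093 m and y of module4 in the frame of tester between -0.078 and 0.078 m and x of dummy in the frame of tester between -0.093 and 0.093 m and y of dummy in the frame of tester between -0.078 and 0.078 m and value of joint hood below 0.02 rad), for 0.2 s.
3. the start button is pressed down with the hood shut (value of joint start above 0.0045 m and value of joint hood below 0.02 rad), for 0.05 s.
At the end, for the whole second after the job is handed in: Every module that was on the rack and the dummy load stand inside the tester on its floor (underside within 7 mm of it, leaning less than 0.15 rad), at rest; the hood is shut within 0.02 rad; the start button has been pressed and is released (all of step 2 and value of joint start below 0.002 m and linear speed of each of module1, module2, module3, module4, dummy below 0.02 m/s); the robot touches nothing.
It fails at once if another thing on the bench is moved more than 40 mm (distance of any of driver, screwdriver, bracket, spool, flux, meter, screws from where it was at the start of the episode above 0.04 m).
It fails at once if a module or the dummy load is dropped (falls free at more than 0.9 m/s) ((linear speed of module1 above 0.9 m/s and contact force between the fingers and module1 below 0.01 N) or (linear speed of module2 above 0.9 m/s and contact force between the fingers and module2 below 0.01 N) or (linear speed of module3 above 0.9 m/s and contact force between the fingers and module3 below 0.01 N) or (linear speed of module4 above 0.9 m/s and contact force between the fingers and module4 below 0.01 N) or (linear speed of dummy above 0.9 m/s and height (world z) of dummy above 0.02 m and contact force between the fingers and dummy below 0.01 N)).
Of module1, module2, module3, module4 only 3 to 4 are there at a start; the rules pass over those that are not, and their reading is None.
At some moment in a run one of dummy may be knocked a few centimetres aside while the robot is not near it.
It also fails if it takes over 200 s, if anything falls off the work surface, if the arm or the gripper's body presses on something with over 40 N, if the wrist force passes 120 N, or if a joint passes its speed limit or range.

### The arm

A 6-joint arm with a two-finger parallel gripper is mounted at the origin on the work surface. World frame = base frame: x ahead of the robot, y to its left, z up, the work surface at z = 0. Lengths are in m, angles in rad, forces in N, time in s.
With the tool pointing down it reaches from about 0.3 to 0.75 m from the base axis. Payload 8.5 kg.
Tool frame: the origin (TCP) lies at the very end of the fingers, on their centre line; the grasp point (between the pads) lies 19 mm behind it; z points along the fingers, y is the line along which they close (so a half turn about z gives the same grasp; the last joint's range is limited). The gripper opens to 88 mm and grips with 3 to 60 N. Pads are 18 mm wide; open, the fingers measure 123 mm over their backs; the gripper's body (75 mm by 187 mm) begins 45 mm behind the grasp point.
Start: joints at [-1.559, 0.381, 1.297, -0, 1.464, -0.215], TCP at [0.124, -0.536, 0.239] pointing down, gripper open.
Joint ranges: [-3.11, 3.11], [-0.89, 2.33], [0.22, 2.48], [-1.42, 4.56], [0.17, 2.85], [-2.88, 2.88]. Speed limits (rad/s): [2.39, 2.39, 3.14, 3.14, 3.14, 3.14].

### API

Orientations are given as a unit quaternion [w, x, y, z].
In Python, from cell import robot gives the robot as it stands. The module is installed in compiled form; this text tells all that it offers.
- The arm moves only by the tool step_arm, never from a script. Its argument "moves" is a list of rows, each a list of 3 entries, a list of its own where there are three numbers: the turn, a rotation vector about the tool's x, y, z in rad, then the shift along the tool's x, y, z in cm, then the opening, from 0 (shut) to 1 (fully open). In form: [[[wx, wy, wz], [x, y, z], claw], ...]. A call has 1 to 10 rows; each row shifts and turns the commanded pose from where the row before left it, along the tool's axes as they then stand; what a row does not reach is not made up. A row lasts 1/12 s, in which the tool goes at most 41.7 mm and 7.16 degrees, less where a joint would pass 70% of its speed; a pose out of reach is approached as far as the arm can. A call is refused whole if a number of a shift passes 4.17 or a number of a turn 0.125, either way. A call with a gripper value outside its range is refused whole. The fingers move at their own pace and stop on an object; "grip_force" is the grip in N (left out, the last holds). Time passes only in rows, so rows that do not move let the fingers close. It gives the time, the measured TCP pose, the force, the opening and the grip force at its end, in the units of the state.
- robot.get_state(): the state, without advancing time (a new reading comes with each control period).
- robot.camera(name): name is "scene" or "top" or "wrist"; returns a dict with "img" (384x512x3 uint8, red, green, blue), "camera_matrix" (3x3 intrinsics, pixels), "world_from_camera" (4x4, takes a point from camera to world coordinates). Camera axes: x right, y up, looking along -z (the intrinsics and any distortion apply to the point x, -y, -z); pixel columns grow to the right and rows downward; lengths in m; the calibration is good to about 2 mm. A picture is of the moment at which its call begins. There is no depth.
- robot.close_job(): hands the job in; it is judged then, once.
Trained networks look in the newest picture that a camera, given by its name, has taken for a name from the list of things; names that differ only in an ending like _2 or _b are one class to them, and where a whole thing is asked for, a point or a joint stands for the part that bears it (a point fixed in the world has none). Each returns a list of dicts, best first, with "confidence" (0 to 1); they miss things now and then, are a little off and sometimes report something else, mostly with a low value. They report only what shows in the picture. A call takes as long as a camera call. They do not tell look-alikes from the thing itself.
- robot.masks_of(camera, name): "pixels" (384x512 bool, what is visible of it) and "centre" ([column, row] in pixels, amid what is visible of it).
The state is a dict: "t": time; "joint_pos": joint angles; "joint_vel": joint speeds; "tau": joint torques, N m; "eef_pos": TCP position; "ee_rot": TCP orientation; "force": force on the tool from outside, world axes, zero at the start; "ft_torque": the same for the moment, N m; "finger_gap": opening from 0.0 (shut) to 1.0 (fully open); "grip_force": force on a finger pad.
Only numpy, scipy, OpenCV 4.12 (cv2) and the standard library are available. Lean on these libraries where they do the work, as an engineer would, in place of code of your own. Each camera call takes 0.05 s, during which the arm holds its last target. There are 200 camera calls.

## Working session

There is one attempt and no reset: what is moved stays moved. The work goes in short steps, Python scripts to look and compute and a tool call to move; the robot and the scene stay as the last step left them, time stands still between calls to the robot, and variables do not carry over. Pictures are saved under pics/ and viewed, at most 14 in all, crops included, and the job is handed in when it is done.

Besides the shell and the picture viewer there is one more tool, called as name([rows], argument=value, ...), one row to a line, values as JSON. step_arm: Moves the arm, as the interface text tells. Its arguments: {"type":"object","properties":{"moves":{"type":"array"},"grip_force":{"type":"number"}},"required":["moves"]}

```bash
mkdir -p pics; cat > h.py <<'E'
import numpy as np,cv2
from cell import robot
def snap(n,f=None):
    c=robot.camera(n)
    if f: cv2.imwrite('pics/'+f,cv2.resize(c['img'][:,:,::-1],(800,600),interpolation=cv2.INTER_CUBIC))
    return c
def proj(c,p):
    T=np.linalg.inv(c['world_from_camera']);q=T[:3,:3]@np.array(p)+T[:3,3]
    v=c['camera_matrix']@np.array([q[0],-q[1],-q[2]]);return v[:2]/v[2]
def ray(c,uv):
    v=np.linalg.inv(c['camera_matrix'])@np.array([uv[0],uv[1],1.]);W=c['world_from_camera']
    d=W[:3,:3]@np.array([v[0],-v[1],-v[2]]);return W[:3,3],d/np.linalg.norm(d)
def atz(c,uv,z):
    o,d=ray(c,uv);return o+d*(z-o[2])/d[2]
def tri(rs):
    A=sum(np.eye(3)-np.outer(d,d) for o,d in rs);b=sum((np.eye(3)-np.outer(d,d))@o for o,d in rs);return np.linalg.solve(A,b)
E
python3 - <<'E'
from h import *
np.set_printoptions(precision=3,suppress=True)
s=robot.get_state();print(s)
for n in('scene','top'):
    c=snap(n,n+'0.png');print(n,c['camera_matrix'],c['world_from_camera'])
    for k in('module1','dummy','rack','tester','hood','start_top'):
        for m in robot.masks_of(n,k): 
            ys,xs=np.nonzero(m['pixels']);print(k,round(m['confidence'],2),np.round(m['centre']),[xs.min(),xs.max(),ys.min(),ys.max()] if len(xs) else 0)
E
```

```text
{'t': 0.0, 'joint_pos': array([-1.559,  0.381,  1.298,  0.   ,  1.464, -0.215]), 'joint_vel': array([-0.001,  0.001, -0.001, -0.   , -0.   , -0.001]), 'tau': array([  0.001, -43.793, -22.455,   0.071,   0.035,  -0.   ]), 'eef_pos': array([ 0.124, -0.536,  0.238]), 'ee_rot': array([-0.001,  0.994,  0.113,  0.   ]), 'force': array([-0.118, -0.874,  1.008]), 'ft_torque': array([ 0.002, -0.032,  0.005]), 'grip_force': 0.0, 'finger_gap': 0.9980359217331916}
scene [[451.641   0.    262.033]
 [  0.    451.641 193.786]
 [  0.      0.      1.   ]] [[-0.592 -0.614  0.522  1.389]
 [ 0.806 -0.459  0.374  0.587]
 [ 0.01   0.642  0.767  1.421]
 [ 0.     0.     0.     1.   ]]
module1 0.71 [188. 156.] [np.int64(183), np.int64(196), np.int64(143), np.int64(165)]
module1 0.62 [264. 153.] [np.int64(258), np.int64(272), np.int64(141), np.int64(164)]
module1 0.58 [202. 166.] [np.int64(196), np.int64(209), np.int64(153), np.int64(174)]
module1 0.52 [213. 175.] [np.int64(210), np.int64(223), np.int64(163), np.int64(185)]
module1 0.51 [176. 149.] [np.int64(168), np.int64(183), np.int64(140), np.int64(164)]

[... 1292 characters left out ...]
4(144), np.int64(169)]
dummy 0.77 [258. 161.] [np.int64(248), np.int64(267), np.int64(155), np.int64(171)]
dummy 0.73 [199. 258.] [np.int64(187), np.int64(208), np.int64(247), np.int64(268)]
rack 0.69 [336. 178.] [np.int64(290), np.int64(391), np.int64(164), np.int64(209)]
rack 0.26 [150. 136.] [np.int64(141), np.int64(159), np.int64(127), np.int64(144)]
tester 0.89 [184. 192.] [np.int64(122), np.int64(233), np.int64(150), np.int64(234)]
hood 0.61 [148. 190.] [np.int64(122), np.int64(179), np.int64(155), np.int64(226)]
start_top 0.62 [258. 229.] [np.int64(253), np.int64(260), np.int64(191), np.int64(249)]
start_top 0.52 [216. 158.] [np.int64(213), np.int64(222), np.int64(153), np.int64(163)]
```

View pics/scene0.png

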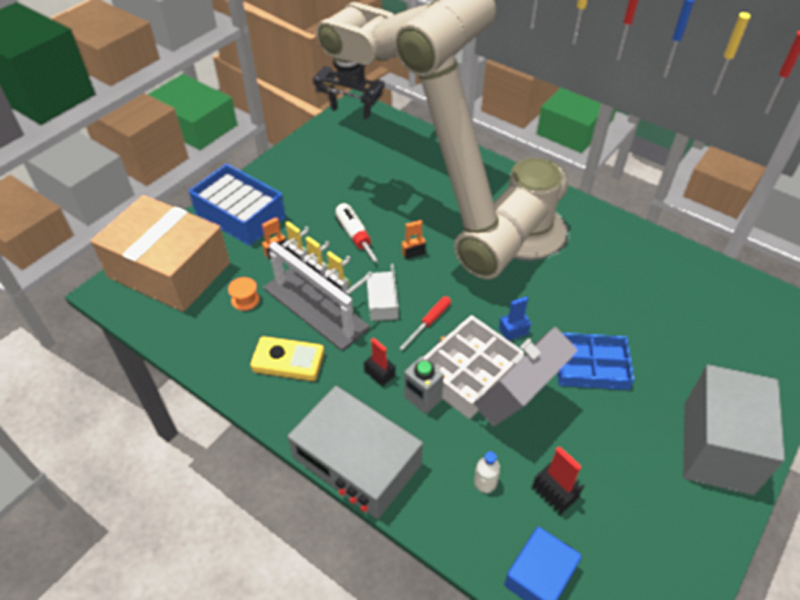

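View pics/top0.png

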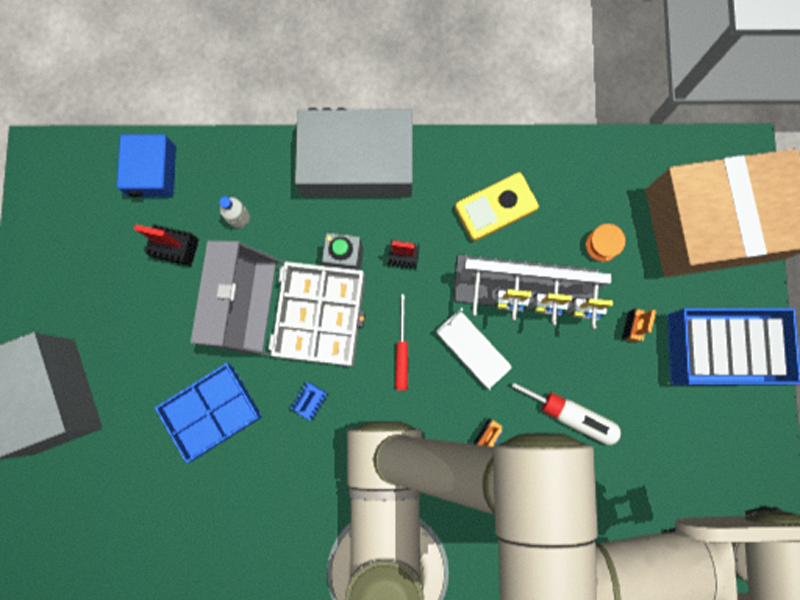

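The scene holds these candidates (positions in the 800 px top picture):
- **Dummy load:** the small black block with the red tab at (403,253) fits. The larger black one at (165,243) and the blue one at (309,400) are look-alikes.
- **Modules:** three yellow tabs hang on the rack at (517,298), (556,303) and (598,308). The leftmost peg is empty. The orange ones at (640,322) and (490,432) are look-alikes.
- **Tester:** the tray is at about (317,313), with its hood open to the left (world +y).

```bash
python3 - <<'E'
from h import *
np.set_printoptions(precision=3,suppress=True)
c=snap('top');im=c['img']
k=.64
for n,p,z in [('mods',(517,298),.18),('m',(556,303),.18),('m',(598,308),.18),('dummy',(403,247),.12),('t',(286,262),.07),('t',(363,268),.07),('t',(350,365),.07),('t',(272,357),.07),('rackL',(466,262),.147),('rackR',(610,278),.147),('btn',(341,248),.132),('brk',(470,350),.04),('peg tip empty',(476,312),.15)]:
    print(n,atz(c,np.array(p)*k,z))
a=im[130:270,150:430];cv2.imwrite('pics/topcrop.png',cv2.resize(a[:,:,::-1],(800,400),interpolation=cv2.INTER_CUBIC))
c=snap('wrist');print(c['world_from_camera'],c['camera_matrix'])
from scipy.spatial.transform import Rotation as R
s=robot.get_state();q=s['ee_rot'];print(R.from_quat([q[1],q[2],q[3],q[0]]).as_matrix())
T=np.eye(4);T[:3,:3]=R.from_quat([q[1],q[2],q[3],q[0]]).as_matrix();T[:3,3]=s['eef_pos'];print(np.linalg.inv(T)@c['world_from_camera'])
E
```

```text
mods [ 0.531 -0.245  0.18 ]
m [ 0.521 -0.317  0.18 ]
m [ 0.512 -0.395  0.18 ]
dummy [ 0.642 -0.032  0.12 ]
t [0.622 0.209 0.07 ]
t [0.61 0.05 0.07]
t [0.412 0.075 0.07 ]
t [0.428 0.232 0.07 ]
rackL [ 0.606 -0.154  0.147]
rackR [ 0.574 -0.43   0.147]
btn [0.637 0.09  0.132]
brk [ 0.444 -0.169  0.04 ]
peg tip empty [ 0.508 -0.171  0.15 ]
[[ 0.224  0.935  0.276  0.194]
 [-0.975  0.215  0.064 -0.519]
 [ 0.001 -0.283  0.959  0.385]
 [ 0.     0.     0.     1.   ]] [[269.79    0.    252.493]
 [  0.    269.79  187.083]
 [  0.      0.      1.   ]]
[[ 0.974  0.225  0.   ]
 [ 0.225 -0.974  0.   ]
 [ 0.    -0.    -1.   ]]
[[-0.001  0.959  0.283  0.073]
 [ 1.     0.001 -0.    -0.001]
 [-0.001  0.283 -0.959 -0.146]
 [ 0.     0.     0.     1.   ]]
```

View pics/topcrop.png

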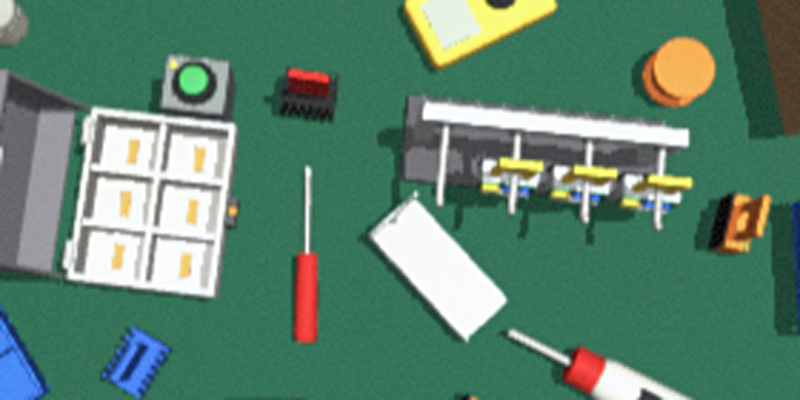

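step_arm([
  [[0,0,-0.123],[0,0,-1],1],
  [[0,0,-0.123],[0,0,-1],1],
  [[0,0,-0.123],[0,0,-1],1],
  [[0,0,-0.123],[0,0,-1],1],
  [[0,0,-0.123],[0,0,-1],1],
  [[0,0,-0.123],[0,0,-1],1],
  [[0,0,-0.123],[0,0,-1],1],
  [[0,0,-0.123],[0,0,-1],1],
  [[0,0,-0.123],[0,0,-1],1],
  [[0,0,-0.123],[0,0,-1],1],
])

```text
t: 1.63
eef_pos: [0.1237, -0.5358, 0.3393]
ee_rot: [0.0, 0.744, 0.668, -0.0]
force: [-0.5, -0.2, 0.3]
finger_gap: 0.996
grip_force: 0.0
```

step_arm([
  [[0,0,0],[2.2,3,0],0.4],
  [[0,0,0],[2.2,3,0],0.4],
  [[0,0,0],[2.2,3,0],0.4],
  [[0,0,0],[2.2,3,0],0.4],
  [[0,0,0],[2.2,3,0],0.4],
  [[0,0,0],[2.2,3,0],0.4],
  [[0,0,0],[2.2,3,0],0.4],
  [[0,0,0],[2.2,3,0],0.4],
  [[0,0,0],[2.2,3,0],0.4],
  [[0,0,0],[0,0,0],0.4],
])

```text
t: 2.47
eef_pos: [0.4186, -0.3666, 0.3386]
ee_rot: [0.0, 0.744, 0.668, 0.001]
force: [-0.6, 1.1, 0.3]
finger_gap: 0.402
grip_force: 0.0
```

```bash
python3 - <<'E'
from h import *
np.set_printoptions(precision=3,suppress=True)
s=robot.get_state();print(s['eef_pos'],s['ee_rot'],s['force'],s['joint_pos'],s['finger_gap'])
c=snap('wrist','w1.png');np.savez('w1.npz',**c)
hs=cv2.cvtColor(c['img'],cv2.COLOR_RGB2HSV)
m=cv2.inRange(hs,(22,120,110),(34,255,255))
n,l,st,ce=cv2.connectedComponentsWithStats(m)
for i in range(1,n):
    if st[i,4]>60: print(st[i],ce[i],atz(c,ce[i],.185))
E
```

```text
[ 0.419 -0.367  0.339] [0.    0.744 0.668 0.001] [-0.569  1.065  0.329] [-0.933  0.344  1.07   0.002  1.727 -0.824] 0.40183331994908067
[ 413    0   94  102 4349] [460.28   52.218] [ 0.641 -0.263  0.185]
[340  24  26  53 445] [357.784  49.335] [ 0.538 -0.249  0.185]
[323  36   7  16  96] [326.281  43.75 ] [ 0.506 -0.24   0.185]
[320 100   6  15  84] [322.452 106.702] [ 0.5   -0.3    0.185]
[346 104  12  42 329] [351.617 124.337] [ 0.531 -0.322  0.185]
[314 155   7  15  80] [317.425 161.75 ] [ 0.492 -0.359  0.185]
[329 163  21  47 332] [342.792 187.175] [ 0.52  -0.392  0.185]
```

View pics/w1.png

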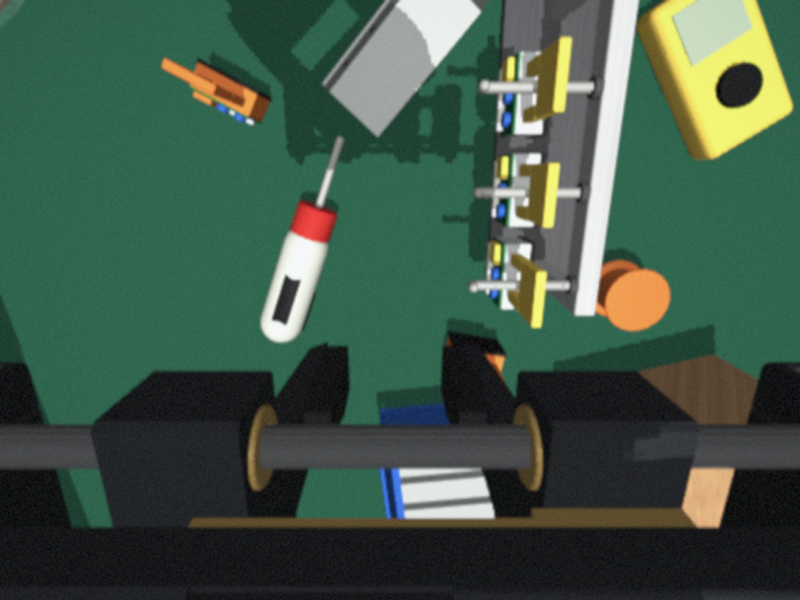

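The picture shows the three tabs with right (top) edges near x = 565, 556 and 543, and the peg tips at about x = 480. The rack beam is on the right and the bracket box at (400,60). I'll take a second view for triangulation.

step_arm([
  [[0,0,0],[3.3,2.4,0],0.4],
  [[0,0,0],[3.3,2.4,0],0.4],
  [[0,0,0],[3.3,2.4,0],0.4],
  [[0,0,0],[3.3,2.4,0],0.4],
  [[0,0,0],[0,0,0],0.4],
  [[0,0,0],[0,0,0],0.4],
])

```text
t: 3.02
eef_pos: [0.5251, -0.2491, 0.3386]
ee_rot: [-0.0, 0.746, 0.666, -0.0]
force: [-1.4, -0.1, -0.1]
finger_gap: 0.401
grip_force: 0.0
```

```bash
cat > tabs.py <<'E'
from h import *
np.set_printoptions(precision=4,suppress=True)
def tabs(c,side):
    hs=cv2.cvtColor(c['img'],cv2.COLOR_RGB2HSV)
    m=cv2.inRange(hs,(22,120,110),(34,255,255))
    n,l,st,ce=cv2.connectedComponentsWithStats(m);out=[]
    for i in range(1,n):
        if 200<st[i,4]<2500:
            ys,xs=np.nonzero(l==i)
            f=lambda w:np.array([xs[np.argmax(w)],ys[np.argmax(w)]])+0.
            out.append((f(side*xs-.5*ys),f(side*xs+.5*ys),st[i]))
    return sorted(out,key=lambda o:o[0][1])
E
python3 - <<'E'
from tabs import *
s=robot.get_state();print(s['eef_pos'],s['ee_rot'])
c=snap('wrist','w2.png');np.savez('w2.npz',**c)
a=np.load('w1.npz')
for o in tabs(a,1):print(o)
for o in tabs(c,1):print(o)
E
```

```text
[ 0.5251 -0.2491  0.3386] [-0.0001  0.7455  0.6665 -0.0002]
(array([365.,  24.]), array([360.,  70.]), array([340,  24,  26,  53, 445], dtype=int32))
(array([357., 105.]), array([353., 144.]), array([346, 104,  12,  42, 329], dtype=int32))
(array([349., 174.]), array([346., 207.]), array([329, 163,  21,  47, 332], dtype=int32))
(array([265., 199.]), array([265., 271.]), array([261, 199,   8,  73, 261], dtype=int32))
```

View pics/w2.png

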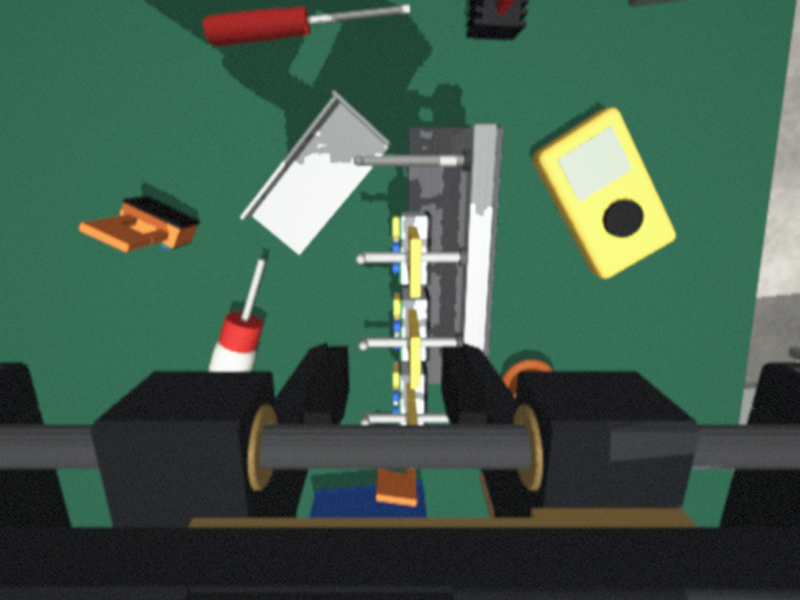

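```bash
python3 - <<'E'
from tabs import *
a=np.load('w1.npz');c=np.load('w2.npz')
hs=cv2.cvtColor(c['img'],cv2.COLOR_RGB2HSV)
m=cv2.inRange(hs,(20,100,80),(36,255,255))[:,255:280]
for y in list(range(142,200,3))+list(range(200,256,3)):
    x=np.nonzero(m[y])[0]; print(y,(x.min()+255,x.max()+255) if len(x) else '',end=' ')
print()
k=.64
P=lambda u,v:tri([ray(a,u),ray(c,v)])
def chk(u,v):
    p=P(u,v);print(p,np.linalg.norm(proj(a,p)-u),atz(c,v,.185))
chk((365.5,24),(269,147));chk((360.5,70.5),(269,190));chk((358,104),(269,199));chk((353.5,144.5),(269,248))
print('pegtips')
for u,v in [((484,87),(360,259)),((478,192),(363,345)),((474,287),(366,420))]: 
    print(P(np.array(u)*k,np.array(v)*k))
print(atz(c,np.array((358,160))*k,.15))
for u in [(358,160),(360,259),(363,345),(366,420)]: print(atz(c,np.array(u)*k,.15))
print('beam',[atz(c,np.array(u)*k,.147) for u in [(502,127),(473,125),(489,348)]])
E
```

```text
142  145  148 (np.int64(262), np.int64(266)) 151 (np.int64(262), np.int64(267)) 154 (np.int64(262), np.int64(269)) 157 (np.int64(262), np.int64(269)) 160 (np.int64(262), np.int64(268)) 163 (np.int64(262), np.int64(268)) 166 (np.int64(262), np.int64(268)) 169 (np.int64(262), np.int64(268)) 172 (np.int64(262), np.int64(268)) 175 (np.int64(262), np.int64(268)) 178 (np.int64(262), np.int64(268)) 181 (np.int64(262), np.int64(268)) 184 (np.int64(262), np.int64(269)) 187 (np.int64(262), np.int64(269)) 190 (np.int64(255), np.int64(267)) 193 (np.int64(255), np.int64(255)) 196 (np.int64(255), np.int64(255)) 199 (np.int64(255), np.int64(265)) 200 (np.int64(255), np.int64(265)) 203 (np.int64(262), np.int64(266)) 206 (np.int64(262), np.int64(266)) 209 (np.int64(262), np.int64(267)) 212 (np.int64(263), np.int64(267)) 215 (np.int64(262), np.int64(267)) 218 (np.int64(262), np.int64(268)) 221 (np.int64(262), np.int64(268)) 224 (np.int64(262), np.int64(267)) 227 (np.int64(262), np.int64(267)) 230 (np.int64(262), np.int64(268)) 233 (np.int64(262), np.int64(269)) 236 (np.int64(255), np.int64(269)) 239 (np.int64(262), np.int64(268)) 242 (np.int64(263), np.int64(267)) 245 (np.int64(262), np.int64(267)) 248 (np.int64(261), np.int64(265)) 251 (np.int64(261), np.int64(264)) 254 (np.int64(261), np.int64(265)) 
[ 0.5482 -0.2229  0.1733] 2.0717912455660676 [ 0.5462 -0.2197  0.185 ]
[ 0.5411 -0.2692  0.1844] 0.49675018286768124 [ 0.5414 -0.2694  0.185 ]
[ 0.5457 -0.2978  0.1505] 5.76460550741661 [ 0.5404 -0.2804  0.185 ]
[ 0.534  -0.3449  0.1833] 0.40953605098052154 [ 0.5343 -0.3443  0.185 ]
pegtips
[ 0.497  -0.2436  0.1475]
[ 0.4889 -0.3182  0.1487]
[ 0.4817 -0.3951  0.1447]
[ 0.5058 -0.167   0.15  ]
[ 0.5058 -0.167   0.15  ]
[ 0.497  -0.2429  0.15  ]
[ 0.4894 -0.3179  0.15  ]
[ 0.4822 -0.3914  0.15  ]
beam [array([ 0.6159, -0.1557,  0.147 ]), array([ 0.5944, -0.1518,  0.147 ]), array([ 0.5974, -0.3342,  0.147 ])]
```

The tab heights come out at 0.184, which matches the text, so I'll grasp module A.

step_arm([
  [[0,0,0],[0.3,1.5,0],0.4],
  [[0,0,0],[0,0,3.5],0.4],
  [[0,0,0],[0,0,3.5],0.4],
  [[0,0,0],[0,0,3.5],0.4],
  [[0,0,0],[0,0,3.5],0.4],
  [[0,0,0],[0,0,2.3],0.4],
  [[0,0,0],[0,0,1.8],0.4],
  [[0,0,0],[0,0,0],0.4],
])

```text
t: 3.73
eef_pos: [0.5376, -0.2495, 0.1543]
ee_rot: [-0.003, 0.747, 0.665, -0.001]
force: [0.3, 1.3, -0.6]
finger_gap: 0.4
grip_force: 0.0
```

step_arm([
  [[0,0,0],[0,0,0],0],
  [[0,0,0],[0,0,0],0],
  [[0,0,0],[0,0,0],0],
  [[0,0,0],[0,0,0],0],
  [[0,0,0],[0,0,0],0],
  [[0,0,0],[0,0,0],0],
], grip_force=40)

```text
t: 4.23
eef_pos: [0.5404, -0.2488, 0.1588]
ee_rot: [0.001, 0.746, 0.666, 0.0]
force: [-0.5, -0.5, 4.7]
finger_gap: 0.084
grip_force: 40.0
```

step_arm([
  [[0,0,0],[0,0,-0.5],0],
  [[0,0,0],[0,0,-0.5],0],
  [[0,0,0],[0,0,-0.4],0],
  [[0,0,0],[0,0,0],0],
  [[0,0,0],[0,0,0],0],
])

```text
t: 4.65
eef_pos: [0.5401, -0.2483, 0.1718]
ee_rot: [-0.0, 0.746, 0.666, 0.0]
force: [-0.9, 0.0, -4.7]
finger_gap: 0.088
grip_force: 40.0
```

step_arm([
  [[0,0,0],[0,-1.5,0],0],
  [[0,0,0],[0,-1.5,0],0],
  [[0,0,0],[0,-1.5,0],0],
  [[0,0,0],[0,-1.5,0],0],
  [[0,0,0],[0,-0.5,0],0],
  [[0,0,0],[0,0,0],0],
])

```text
t: 5.15
eef_pos: [0.4748, -0.2408, 0.1718]
ee_rot: [-0.0, 0.746, 0.665, -0.0]
force: [0.4, -0.9, -4.0]
finger_gap: 0.085
grip_force: 40.0
```

step_arm([
  [[0,0,0],[0,0,-3],0],
  [[0,0,0],[0,0,-3.5],0],
  [[0,0,0],[0,0,-3.5],0],
  [[0,0,0],[0,0,-2],0],
  [[0,0,0],[0,0,0],0],
])

```text
t: 5.57
eef_pos: [0.4772, -0.2419, 0.2961]
ee_rot: [0.005, 0.746, 0.666, 0.001]
force: [-0.0, 0.3, -4.2]
finger_gap: 0.09
grip_force: 40.0
```

```bash
python3 - <<'E'
from h import *
np.set_printoptions(precision=3,suppress=True)
s=robot.get_state();print(s['eef_pos'],s['force'])
c=snap('wrist','w3.png')
for n in('scene','top'):
    c=snap(n);np.savez(n+'1.npz',**c)
c=np.load('scene1.npz')['img'];t=np.load('top1.npz')['img']
a=cv2.resize(c[120:280,160:390,::-1],(690,480)); b=0
cv2.imwrite('pics/s1.png',a)
E
```

```text
[ 0.477 -0.242  0.296] [-0.028  0.252 -4.175]
```

View pics/s1.png

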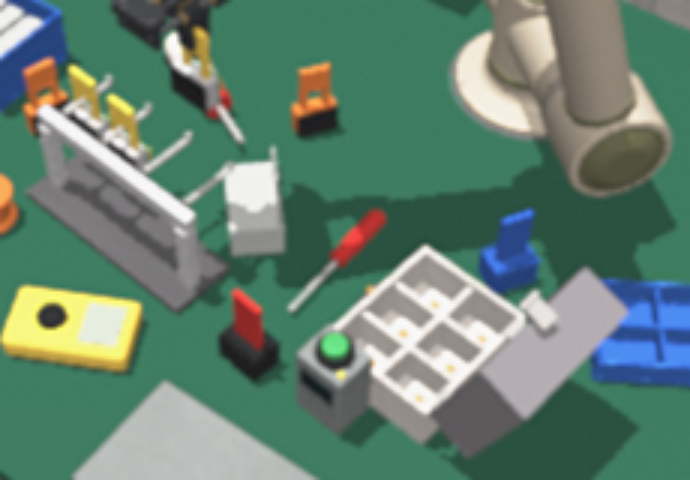

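Module A is off its peg and held upright, and the rest is untouched. Next I'll look at the tester from two places.

step_arm([
  [[0,0,0],[2,-0.3,-0.6],0],
  [[0,0,0],[3.5,-0.4,-0.6],0],
  [[0,0,0],[3.5,-0.4,-0.6],0],
  [[0,0,0],[3.5,-0.4,-0.6],0],
  [[0,0,0],[3.5,-0.4,0],0],
  [[0,0,0],[3.5,-0.4,0],0],
  [[0,0,0],[2,-0.4,0],0],
  [[0,0,0],[0,0,0],0],
  [[0,0,0],[0,0,0],0],
])

```text
t: 6.47
eef_pos: [0.4728, -0.0234, 0.3141]
ee_rot: [-0.001, 0.746, 0.666, -0.001]
force: [0.8, -0.5, -3.6]
finger_gap: 0.086
grip_force: 40.0
```

```bash
python3 - <<'E'
from h import *
np.set_printoptions(precision=3,suppress=True)
s=robot.get_state();print(s['eef_pos'],s['ee_rot'],s['force'])
c=snap('wrist','w4.png');np.savez('w4.npz',**c)
E
```

```text
[ 0.473 -0.023  0.314] [-0.001  0.746  0.666 -0.001] [ 0.821 -0.55  -3.62 ]
```

step_arm([
  [[0,0,0],[2,0,-0.6],0],
  [[0,0,0],[3.5,0,-0.6],0],
  [[0,0,0],[2.5,0,-0.6],0],
  [[0,0,0],[0,0,0],0],
  [[0,0,0],[0,0,0],0],
])

```text
t: 6.93
eef_pos: [0.4825, 0.055, 0.3329]
ee_rot: [-0.0, 0.746, 0.666, -0.001]
force: [0.4, -0.3, -4.5]
finger_gap: 0.086
grip_force: 40.0
```

```bash
python3 - <<'E'
from h import *
np.set_printoptions(precision=3,suppress=True)
s=robot.get_state();print(s['eef_pos'],s['ee_rot'],s['force'])
c=snap('wrist','w5.png');np.savez('w5.npz',**c)
a=np.load('w4.npz')['img'];b=c['img']
cv2.imwrite('pics/w45.png',np.hstack([cv2.resize(x[:,130:,::-1],(400,400),interpolation=cv2.INTER_CUBIC)[:, :] if 0 else cv2.resize(x[:,:,::-1],(400,300)) for x in(a,b)]))
E
```

```text
[0.483 0.055 0.333] [-0.     0.746  0.666 -0.001] [ 0.421 -0.335 -4.492]
```

View pics/w4.png

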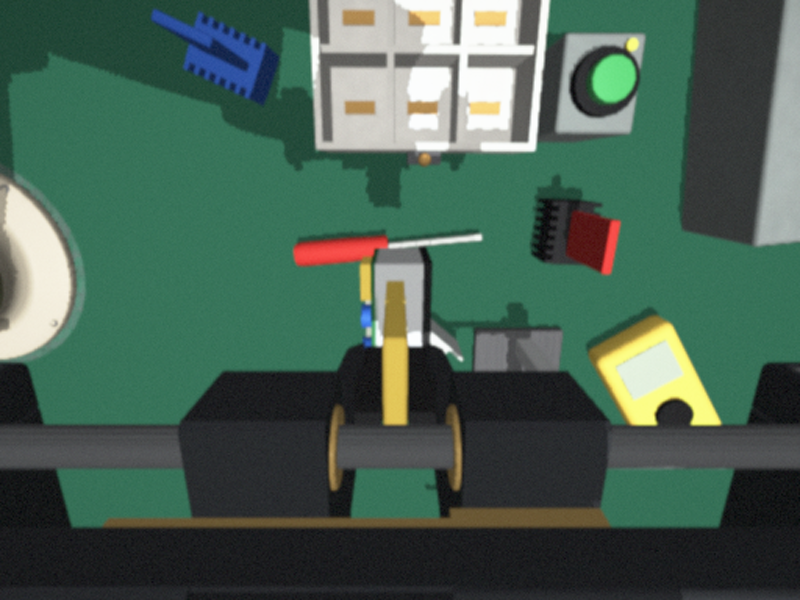

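View pics/w5.png

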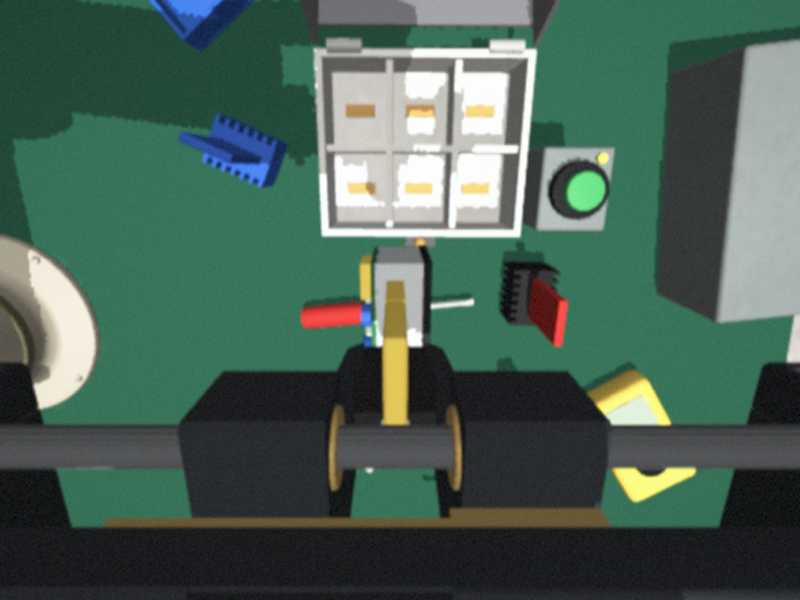

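Both views show the tray. Its near rim corners are at (317,151) and (536,151) in w4, and at (325,236) and (520,236) in w5. The far corners in w5 are (317,50) and (535,50), and the button is at (615,78) and (586,190).

```bash
python3 - <<'E'
from h import *
np.set_printoptions(precision=4,suppress=True)
a=np.load('w4.npz');c=np.load('w5.npz');k=.64
A=lambda u:np.array(u)*k
for n,u,v in [('BL',(317,151),(325,236)),('BR',(536,151),(520,236)),('btn',(615,78),(586,190)),('dtabtop +y',(620,222),(566,287+18)),('bayfloor00',(360,107),(361,188)),('20',(484,107),(475,188))]:
    print(n,tri([ray(a,A(u)),ray(c,A(v))]))
P=[]
for n,u in [('TL',(317,50)),('TR',(535,50)),('BR',(520,236)),('BL',(325,236))]: P.append(atz(c,A(u),.07)[:2])
P=np.array(P);print(P,P.mean(0))
print([np.linalg.norm(P[i]-P[(i+1)%4]) for i in range(4)])
x=(P[1]+P[2]-P[0]-P[3]);y=(P[0]+P[1]-P[2]-P[3]);print(np.arctan2(x[1],x[0]),np.arctan2(-y[0],y[1]))
# plate targets in bays (orange) at floor z .006
hs=cv2.cvtColor(c['img'],cv2.COLOR_RGB2HSV);m=cv2.inRange(hs,(10,100,80),(24,255,255))
n,l,st,ce=cv2.connectedComponentsWithStats(m)
for i in range(1,n):
    if st[i,4]>40 and ce[i][1]<150:print(ce[i],st[i,4],atz(c,ce[i],.007))
E
```

```text
BL [0.4136 0.0721 0.0652]
BR [0.6054 0.0504 0.0662]
btn [0.6422 0.0935 0.1287]
dtabtop +y [0.6238 0.0017 0.1596]
bayfloor00 [0.4516 0.1115 0.008 ]
20 [0.5739 0.0976 0.0087]
[[0.4344 0.233 ]
 [0.6217 0.2115]
 [0.604  0.0512]
 [0.4154 0.0728]] [0.5189 0.1421]
[np.float64(0.18849791081770417), np.float64(0.16129689328695077), np.float64(0.18977066699475137), np.float64(0.1614152534107939)]
-0.11411884899987278 -0.1139958799180748
[230.   70.5] 102 [0.4602 0.1893 0.007 ]
[268.4206  70.5234] 107 [0.5219 0.1822 0.007 ]
[306.9247  70.7419] 93 [0.5838 0.1748 0.007 ]
[231.1566 120.0361] 83 [0.4514 0.112  0.007 ]
[267.4051 120.0253] 79 [0.5127 0.105  0.007 ]
[303.6111 120.2222] 72 [0.5737 0.0977 0.007 ]
```

step_arm([
  [[0,0,0],[3.3,-0.9,0],0],
  [[0,0,0],[3.3,-0.9,0],0],
  [[0,0,0],[3.3,-0.9,0],0],
  [[0,0,0],[3.1,-0.9,0],0],
  [[0,0,0],[0,0,3],0],
  [[0,0,0],[0,0,3],0],
  [[0,0,0],[0,0,3],0],
  [[0,0,0],[0,0,3],0],
  [[0,0,0],[0,0,0],0],
  [[0,0,0],[0,0,0],0],
])

```text
t: 7.82
eef_pos: [0.4613, 0.1872, 0.2132]
ee_rot: [-0.001, 0.747, 0.665, -0.001]
force: [0.6, -1.1, -3.2]
finger_gap: 0.087
grip_force: 40.0
```

step_arm([
  [[0,0,0],[0.1,0,2.5],0],
  [[0,0,0],[0,0,2.5],0],
  [[0,0,0],[0,0,2.5],0],
  [[0,0,0],[0,0,2],0],
  [[0,0,0],[0,0,1.2],0],
  [[0,0,0],[0,0,0.6],0],
  [[0,0,0],[0,0,0],0],
])

```text
t: 8.4
eef_pos: [0.4623, 0.189, 0.1013]
ee_rot: [0.0, 0.747, 0.665, 0.0]
force: [1.0, 0.1, -4.4]
finger_gap: 0.083
grip_force: 40.0
```

step_arm([
  [[0,0,0],[0,0,0.3],0],
  [[0,0,0],[0,0,0.3],0],
  [[0,0,0],[0,0,0.1],0],
  [[0,0,0],[0,0,0],0],
])

```text
t: 8.73
eef_pos: [0.4618, 0.1894, 0.0943]
ee_rot: [0.0, 0.746, 0.666, 0.001]
force: [0.0, -0.8, -3.4]
finger_gap: 0.085
grip_force: 40.0
```

step_arm([
  [[0,0,0],[0,0,0.2],0],
  [[0,0,0],[0,0,0.1],0],
  [[0,0,0],[0,0,0],0],
  [[0,0,0],[0,0,0],0],
])

```text
t: 9.07
eef_pos: [0.4625, 0.1892, 0.0942]
ee_rot: [0.002, 0.746, 0.666, 0.002]
force: [-7.9, -5.7, 28.5]
finger_gap: 0.085
grip_force: 40.0
```

step_arm([
  [[0,0,0],[0,0,-0.2],0],
  [[0,0,0],[0,0,0],0.3],
  [[0,0,0],[0,0,0],0.3],
  [[0,0,0],[0,0,0],0.3],
  [[0,0,0],[0,0,-2],0.3],
  [[0,0,0],[0,0,-3.5],0.3],
  [[0,0,0],[0,0,-3.5],0.3],
  [[0,0,0],[0,0,-3.5],0.3],
  [[0,0,0],[0,0,-3.5],0.3],
  [[0,0,0],[0,0,-3.5],0.3],
])

```text
t: 9.9
eef_pos: [0.461, 0.1894, 0.2895]
ee_rot: [-0.0, 0.746, 0.666, -0.0]
force: [0.3, -1.0, -0.5]
finger_gap: 0.299
grip_force: 0.0
```

step_arm([
  [[0,0,0],[-2,0.5,0],0.4],
  [[0,0,0],[-4,0.5,0],0.4],
  [[0,0,0],[-4,0.5,0],0.4],
  [[0,0,0],[-4,0.5,0],0.4],
  [[0,0,0],[-4,0.5,0],0.4],
  [[0,0,0],[0,0,0],0.4],
])

```text
t: 10.4
eef_pos: [0.466, 0.0022, 0.2874]
ee_rot: [0.0, 0.748, 0.663, -0.001]
force: [-0.1, -0.2, 0.1]
finger_gap: 0.402
grip_force: 0.0
```

```bash
python3 - <<'E'
from h import *
np.set_printoptions(precision=3,suppress=True)
s=robot.get_state();print(s['eef_pos'],s['ee_rot'],s['force'])
c=snap('wrist');np.savez('w6.npz',**c)
cv2.imwrite('pics/w6.png',cv2.resize(c['img'][:260,:,::-1],(800,406),interpolation=cv2.INTER_CUBIC))
E
```

```text
[0.466 0.002 0.287] [ 0.     0.748  0.663 -0.001] [-0.146 -0.154  0.139]
```

View pics/w6.png

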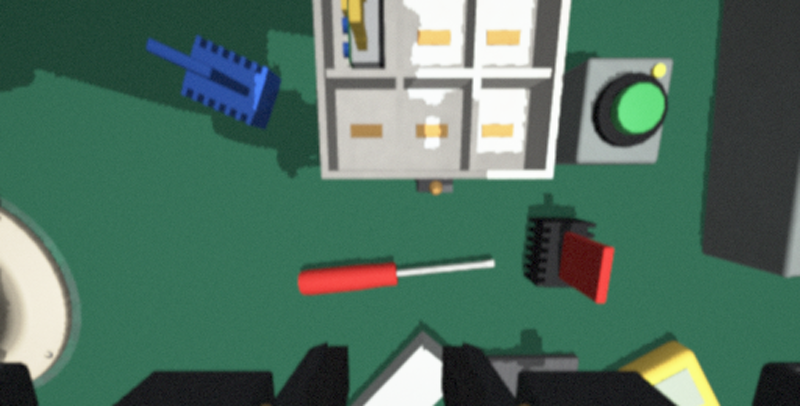

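Module A stands in the upper-left bay at (365,35). Next is module B.

step_arm([
  [[0,0,0],[-3.5,1.1,0],0.4],
  [[0,0,0],[-3.5,1.1,0],0.4],
  [[0,0,0],[-3.5,1.1,0],0.4],
  [[0,0,0],[-3.5,1.1,0],0.4],
  [[0,0,0],[-3.5,1.1,0],0.4],
  [[0,0,0],[-3.5,1.1,0],0.4],
  [[0,0,0],[-3.5,1.1,0],0.4],
  [[0,0,0],[-3.5,1.1,0],0.4],
  [[0,0,0],[-3.5,1.1,0],0.4],
  [[0,0,0],[0,0,0],0.4],
])

```text
t: 11.28
eef_pos: [0.529, -0.3209, 0.2857]
ee_rot: [-0.001, 0.747, 0.664, -0.0]
force: [0.3, -0.2, 0.6]
finger_gap: 0.399
grip_force: 0.0
```

step_arm([
  [[0,0,0],[0,0,0],0.4],
  [[0,0,0],[0,0,0],0.4],
])

```text
t: 11.45
eef_pos: [0.5287, -0.3153, 0.2874]
ee_rot: [-0.0, 0.746, 0.666, 0.0]
force: [0.3, 1.5, -0.5]
finger_gap: 0.395
grip_force: 0.0
```

step_arm([
  [[0,0,0],[-0.7,0.4,2],0.4],
  [[0,0,0],[0,0,3],0.4],
  [[0,0,0],[0,0,3],0.4],
  [[0,0,0],[0,0,3],0.4],
  [[0,0,0],[0,0,2],0.4],
  [[0,0,0],[0,0,0],0.4],
  [[0,0,0],[0,0,0],0.4],
])

```text
t: 12.03
eef_pos: [0.5318, -0.3225, 0.1582]
ee_rot: [-0.0, 0.746, 0.666, 0.0]
force: [0.8, -1.1, 1.0]
finger_gap: 0.403
grip_force: 0.0
```

step_arm([
  [[0,0,0],[0,0,0.2],0],
  [[0,0,0],[0,0,0],0],
  [[0,0,0],[0,0,0],0],
  [[0,0,0],[0,0,0],0],
  [[0,0,0],[0,0,0],0],
  [[0,0,0],[0,0,0],0],
])

```text
t: 12.53
eef_pos: [0.5316, -0.3241, 0.1566]
ee_rot: [0.001, 0.746, 0.666, 0.0]
force: [-0.9, 0.6, 5.1]
finger_gap: 0.086
grip_force: 40.0
```

step_arm([
  [[0,0,0],[0,0,-0.5],0],
  [[0,0,0],[0,0,-0.5],0],
  [[0,0,0],[0,0,-0.4],0],
  [[0,0,0],[0,0,0],0],
  [[0,0,0],[0,0,0],0],
])

```text
t: 12.95
eef_pos: [0.5314, -0.3239, 0.1698]
ee_rot: [-0.0, 0.746, 0.666, 0.0]
force: [0.4, 0.3, -4.2]
finger_gap: 0.087
grip_force: 40.0
```

step_arm([
  [[0,0,0],[0,-1.5,0],0],
  [[0,0,0],[0,-1.5,0],0],
  [[0,0,0],[0,-1.5,0],0],
  [[0,0,0],[0,-1.5,0],0],
  [[0,0,0],[0,-0.5,0],0],
  [[0,0,0],[0,0,-3],0],
  [[0,0,0],[0,0,-3.5],0],
  [[0,0,0],[0,0,-3.5],0],
  [[0,0,0],[0,0,-2.5],0],
  [[0,0,0],[0,0,0],0],
])

```text
t: 13.78
eef_pos: [0.4682, -0.3174, 0.3001]
ee_rot: [0.005, 0.746, 0.666, 0.0]
force: [0.4, -0.5, -3.0]
finger_gap: 0.09
grip_force: 40.0
```

step_arm([
  [[0,0,0],[2.5,0,0],0],
  [[0,0,0],[3.8,0,0],0],
  [[0,0,0],[3.8,0,0],0],
  [[0,0,0],[3.8,0,0],0],
  [[0,0,0],[3.8,0,0],0],
  [[0,0,0],[3.8,0,0],0],
  [[0,0,0],[3.8,0,0],0],
  [[0,0,0],[3.8,0,0],0],
  [[0,0,0],[3.8,0,0],0],
  [[0,0,0],[3.8,0,0],0],
])

```text
t: 14.62
eef_pos: [0.5083, 0.0502, 0.2933]
ee_rot: [-0.001, 0.746, 0.666, -0.001]
force: [1.3, -0.1, -3.1]
finger_gap: 0.089
grip_force: 40.0
```

step_arm([
  [[0,0,0],[3.5,0,0],0],
  [[0,0,0],[3.5,0,0],0],
  [[0,0,0],[3,0,0],0],
  [[0,0,0],[2,0,0],0],
  [[0,0,0],[0,0,0],0],
  [[0,0,0],[0,0,0],0],
  [[0,0,0],[0,0,0],0],
])

```text
t: 15.2
eef_pos: [0.5221, 0.1668, 0.2937]
ee_rot: [-0.0, 0.746, 0.666, -0.001]
force: [-0.3, -0.6, -3.7]
finger_gap: 0.089
grip_force: 40.0
```

step_arm([
  [[0,0,0],[1.5,-0.2,0],0],
  [[0,0,0],[0,0,3],0],
  [[0,0,0],[0,0,3.5],0],
  [[0,0,0],[0,0,3.5],0],
  [[0,0,0],[0,0,2.5],0],
  [[0,0,0],[0,0,0],0],
  [[0,0,0],[0,0,0],0],
])

```text
t: 15.78
eef_pos: [0.522, 0.1815, 0.1696]
ee_rot: [-0.0, 0.747, 0.665, -0.001]
force: [1.1, 0.2, -2.5]
finger_gap: 0.089
grip_force: 40.0
```

step_arm([
  [[0,0,0],[0,0,2],0],
  [[0,0,0],[0,0,2],0],
  [[0,0,0],[0,0,1.8],0],
  [[0,0,0],[0,0,1],0],
  [[0,0,0],[0,0,0.4],0],
  [[0,0,0],[0,0,0.3],0],
  [[0,0,0],[0,0,0],0],
  [[0,0,0],[0,0,0],0],
])

```text
t: 16.45
eef_pos: [0.5226, 0.1825, 0.0959]
ee_rot: [0.001, 0.746, 0.666, 0.001]
force: [-1.4, 0.3, -3.4]
finger_gap: 0.088
grip_force: 40.0
```

step_arm([
  [[0,0,0],[0,0,0.2],0],
  [[0,0,0],[0,0,0],0],
  [[0,0,0],[0,0,0],0],
])

```text
t: 16.7
eef_pos: [0.522, 0.1825, 0.093]
ee_rot: [0.0, 0.746, 0.666, 0.0]
force: [0.3, 0.5, -3.5]
finger_gap: 0.088
grip_force: 40.0
```

step_arm([
  [[0,0,0],[0,0,0.2],0],
  [[0,0,0],[0,0,0],0],
  [[0,0,0],[0,0,0],0],
])

```text
t: 16.95
eef_pos: [0.5226, 0.1823, 0.092]
ee_rot: [0.001, 0.746, 0.666, 0.001]
force: [-1.8, -2.1, 6.4]
finger_gap: 0.091
grip_force: 40.0
```

step_arm([
  [[0,0,0],[0,0,0],0.3],
  [[0,0,0],[0,0,0],0.3],
  [[0,0,0],[0,0,0],0.3],
  [[0,0,0],[0,0,-2],0.3],
  [[0,0,0],[0,0,-3.5],0.3],
  [[0,0,0],[0,0,-3.5],0.3],
  [[0,0,0],[0,0,-3.5],0.3],
  [[0,0,0],[0,0,-3.5],0.3],
  [[0,0,0],[0,0,-3.5],0.3],
  [[0,0,0],[0,0,0],0.4],
])

```text
t: 17.78
eef_pos: [0.5236, 0.1828, 0.2927]
ee_rot: [0.003, 0.746, 0.666, 0.005]
force: [0.0, -0.2, -0.2]
finger_gap: 0.351
grip_force: 0.0
```

step_arm([
  [[0,0,0],[-3.8,0.4,0],0.4],
  [[0,0,0],[-3.8,0.4,0],0.4],
  [[0,0,0],[-3.8,0.4,0],0.4],
  [[0,0,0],[-3.8,0.4,0],0.4],
  [[0,0,0],[-3.8,0.4,0],0.4],
  [[0,0,0],[-3.8,0.4,0],0.4],
  [[0,0,0],[-3.8,0.4,0],0.4],
  [[0,0,0],[-3.8,0.4,0],0.4],
  [[0,0,0],[-3.8,0.4,0],0.4],
  [[0,0,0],[-3.8,0.4,0],0.4],
])

```text
t: 18.62
eef_pos: [0.5181, -0.2015, 0.2853]
ee_rot: [-0.0, 0.746, 0.666, -0.0]
force: [0.4, 0.1, -0.1]
finger_gap: 0.399
grip_force: 0.0
```

step_arm([
  [[0,0,0],[-3.8,0.4,0],0.4],
  [[0,0,0],[-3.8,0.4,0],0.4],
  [[0,0,0],[-3.6,0.4,0],0.4],
  [[0,0,0],[-3.4,0.6,0],0.4],
  [[0,0,0],[-3,0.5,0],0.4],
  [[0,0,0],[0,0,0],0.4],
  [[0,0,0],[0,0,0],0.4],
  [[0,0,0],[0,0,0],0.4],
])

```text
t: 19.28
eef_pos: [0.5213, -0.3766, 0.2853]
ee_rot: [-0.0, 0.746, 0.666, 0.0]
force: [-0.1, 1.0, -0.7]
finger_gap: 0.402
grip_force: 0.0
```

```bash
python3 - <<'E'
from tabs import *
s=robot.get_state();print(s['eef_pos'],s['ee_rot'],s['force'])
c=snap('top');hs=cv2.cvtColor(c['img'],cv2.COLOR_RGB2HSV)
m=cv2.inRange(hs,(0,150,80),(6,255,255))|cv2.inRange(hs,(174,150,80),(180,255,255));m[:,:240]=0;m[:,280:]=0;m[:150]=0;m[180:]=0
ys,xs=np.nonzero(m);print(xs.min(),xs.max(),ys.min(),ys.max(),atz(c,(xs.mean(),ys.mean()),.12))
E
```

```text
[ 0.5213 -0.3766  0.2853] [-0.0005  0.7462  0.6657  0.0001] [-0.0978  0.9583 -0.6503]
248 262 162 169 [ 0.6195 -0.0226  0.12  ]
```

step_arm([
  [[0,0,0],[-2.1,0.5,0],0.4],
  [[0,0,0],[0,0,3],0.4],
  [[0,0,0],[0,0,3],0.4],
  [[0,0,0],[0,0,3],0.4],
  [[0,0,0],[0,0,2.5],0.4],
  [[0,0,0],[0,0,1.4],0.4],
  [[0,0,0],[0,0,0],0.4],
  [[0,0,0],[0,0,0],0.4],
])

```text
t: 20.0
eef_pos: [0.5243, -0.3976, 0.1572]
ee_rot: [-0.0, 0.746, 0.666, 0.0]
force: [-0.4, 0.1, -0.6]
finger_gap: 0.403
grip_force: 0.0
```

step_arm([
  [[0,0,0],[0,0,0],0],
  [[0,0,0],[0,0,0],0],
  [[0,0,0],[0,0,0],0],
  [[0,0,0],[0,0,0],0],
  [[0,0,0],[0,0,0],0],
  [[0,0,0],[0,0,0],0],
])

```text
t: 20.5
eef_pos: [0.5239, -0.3986, 0.1574]
ee_rot: [0.0, 0.746, 0.666, -0.0]
force: [-1.0, 1.0, 3.5]
finger_gap: 0.089
grip_force: 40.0
```

step_arm([
  [[0,0,0],[0,0,-0.5],0],
  [[0,0,0],[0,0,-0.5],0],
  [[0,0,0],[0,0,-0.4],0],
  [[0,0,0],[0,0,0],0],
  [[0,0,0],[0,0,0],0],
])

```text
t: 20.92
eef_pos: [0.5239, -0.3985, 0.1708]
ee_rot: [0.0, 0.746, 0.666, 0.0]
force: [0.0, 0.2, -4.2]
finger_gap: 0.089
grip_force: 40.0
```

step_arm([
  [[0,0,0],[0,-1.5,0],0],
  [[0,0,0],[0,-1.5,0],0],
  [[0,0,0],[0,-1.5,0],0],
  [[0,0,0],[0,-1.5,0],0],
  [[0,0,0],[0,-0.5,0],0],
  [[0,0,0],[0,0,-3],0],
  [[0,0,0],[0,0,-3.5],0],
  [[0,0,0],[0,0,-3.5],0],
  [[0,0,0],[0,0,-2.5],0],
  [[0,0,0],[0,0,0],0],
])

```text
t: 21.75
eef_pos: [0.4605, -0.3921, 0.3014]
ee_rot: [0.005, 0.746, 0.666, -0.0]
force: [0.2, 0.4, -3.5]
finger_gap: 0.086
grip_force: 40.0
```

step_arm([
  [[0,0,0],[2.5,0,0],0],
  [[0,0,0],[3.8,0,0],0],
  [[0,0,0],[3.8,0,0],0],
  [[0,0,0],[3.8,0,0],0],
  [[0,0,0],[3.8,0,0],0],
  [[0,0,0],[3.8,0,0],0],
  [[0,0,0],[3.8,0,0],0],
  [[0,0,0],[3.8,0,0],0],
  [[0,0,0],[3.8,0,0],0],
  [[0,0,0],[3.8,0,0],0],
])

```text
t: 22.58
eef_pos: [0.5007, -0.0244, 0.2941]
ee_rot: [-0.001, 0.746, 0.666, -0.001]
force: [0.8, -0.7, -4.6]
finger_gap: 0.085
grip_force: 40.0
```

step_arm([
  [[0,0,0],[3.8,0,0],0],
  [[0,0,0],[3.8,0,0],0],
  [[0,0,0],[3.8,0,0],0],
  [[0,0,0],[2,0,0],0],
  [[0,0,0],[0,0,0],0],
  [[0,0,0],[0,0,0],0],
  [[0,0,0],[0,0,0],0],
])

```text
t: 23.17
eef_pos: [0.5161, 0.1062, 0.2946]
ee_rot: [-0.001, 0.746, 0.666, -0.001]
force: [-0.0, 0.9, -4.3]
finger_gap: 0.086
grip_force: 40.0
```

step_arm([
  [[0,0,0],[-0.2,-0.2,1],0],
  [[0,0,0],[0,0,3],0],
  [[0,0,0],[0,0,3],0],
  [[0,0,0],[0,0,3],0],
  [[0,0,0],[0,0,2.5],0],
  [[0,0,0],[0,0,0],0],
  [[0,0,0],[0,0,0],0],
])

```text
t: 23.75
eef_pos: [0.5139, 0.1039, 0.1704]
ee_rot: [-0.001, 0.747, 0.665, -0.001]
force: [0.5, -0.2, -4.6]
finger_gap: 0.09
grip_force: 40.0
```

step_arm([
  [[0,0,0],[0,0,2],0],
  [[0,0,0],[0,0,2],0],
  [[0,0,0],[0,0,1.8],0],
  [[0,0,0],[0,0,1],0],
  [[0,0,0],[0,0,0.4],0],
  [[0,0,0],[0,0,0],0],
  [[0,0,0],[0,0,0],0],
])

```text
t: 24.33
eef_pos: [0.5151, 0.1046, 0.1003]
ee_rot: [0.001, 0.746, 0.666, 0.001]
force: [-0.9, -0.4, -3.8]
finger_gap: 0.089
grip_force: 40.0
```

step_arm([
  [[0,0,0],[0,0,0.3],0],
  [[0,0,0],[0,0,0.3],0],
  [[0,0,0],[0,0,0.1],0],
  [[0,0,0],[0,0,0],0],
  [[0,0,0],[0,0,0],0],
])

```text
t: 24.75
eef_pos: [0.5148, 0.1046, 0.0928]
ee_rot: [0.001, 0.746, 0.666, 0.001]
force: [-0.8, -1.6, 5.5]
finger_gap: 0.084
grip_force: 40.0
```

step_arm([
  [[0,0,0],[0,0,0],0.3],
  [[0,0,0],[0,0,0],0.3],
  [[0,0,0],[0,0,0],0.3],
  [[0,0,0],[0,0,-2],0.3],
  [[0,0,0],[0,0,-3.5],0.3],
  [[0,0,0],[0,0,-3.5],0.3],
  [[0,0,0],[0,0,-3.5],0.3],
  [[0,0,0],[0,0,-3.5],0.3],
  [[0,0,0],[0,0,-2.5],0.3],
  [[0,0,0],[0,0,0],0.3],
])

```text
t: 25.58
eef_pos: [0.5155, 0.105, 0.2819]
ee_rot: [0.003, 0.746, 0.666, 0.004]
force: [0.2, 0.2, 0.5]
finger_gap: 0.301
grip_force: 0.0
```

step_arm([
  [[0,0,0],[-3,2,0],0.5],
  [[0,0,0],[-3,2,0],0.5],
  [[0,0,0],[-3,2,0],0.5],
  [[0,0,0],[-3,2,0],0.5],
  [[0,0,0],[-2,0,0],0.5],
  [[0,0,0],[-2,0,0],0.5],
  [[0,0,0],[-2,0,0],0.5],
  [[0,0,0],[0,0,0],0.5],
  [[0,0,0],[0,0,0],0.5],
])

```text
t: 26.33
eef_pos: [0.5729, -0.0835, 0.2757]
ee_rot: [-0.001, 0.747, 0.665, -0.0]
force: [0.1, 0.5, -0.1]
finger_gap: 0.5
grip_force: 0.0
```

```bash
python3 - <<'E'
from tabs import *
s=robot.get_state();print(s['eef_pos'],s['ee_rot'])
c=snap('wrist','w7.png');np.savez('w7.npz',**c)
E
```

```text
[ 0.5729 -0.0835  0.2757] [-0.0008  0.7467  0.6651 -0.0002]
```

step_arm([
  [[0,0,0],[2,0,0],0.5],
  [[0,0,0],[2.5,0,0],0.5],
  [[0,0,0],[2.5,0,0],0.5],
  [[0,0,0],[0,0,0],0.5],
  [[0,0,0],[0,0,0],0.5],
])

```text
t: 26.8
eef_pos: [0.581, -0.0115, 0.2766]
ee_rot: [-0.0, 0.745, 0.667, -0.0]
force: [0.7, 1.1, -0.7]
finger_gap: 0.503
grip_force: 0.0
```

```bash
python3 - <<'E'
from tabs import *
s=robot.get_state();print(s['eef_pos'],s['ee_rot'])
c=snap('wrist','w8.png');np.savez('w8.npz',**c)
a=np.load('w7.npz')['img'];b=c['img']
cv2.imwrite('pics/w78.png',np.vstack([cv2.resize(x[0:230,140:440,::-1],(391,300),interpolation=cv2.INTER_CUBIC) for x in(a,b)]))
x=np.hstack([cv2.resize(x[0:230,150:410,::-1],(400,354),interpolation=cv2.INTER_CUBIC) for x in(a,b)]);cv2.imwrite('pics/w78.png',x)
for i in (a,b):
    hs=cv2.cvtColor(i,cv2.COLOR_RGB2HSV)
    m=cv2.inRange(hs,(0,150,60),(6,255,255))|cv2.inRange(hs,(174,150,60),(180,255,255))
    n,l,st,ce=cv2.connectedComponentsWithStats(m)
    for j in range(1,n):
        if st[j,4]>60:
            cs,_=cv2.findContours((l==j).astype(np.uint8),0,2);print(st[j],cv2.approxPolyDP(cs[0],3,True)[:,0].tolist())
E
```

```text
[ 0.581  -0.0115  0.2766] [-0.0001  0.7451  0.6669 -0.    ]
[282  93  17  42 584] [[291, 93], [283, 99], [282, 127], [295, 134], [298, 94]]
[ 107  122   70   22 1125] [[175, 125], [169, 122], [115, 127], [107, 131], [107, 138], [111, 143], [175, 137]]
[281 151  15  47 483] [[283, 151], [281, 180], [291, 197], [295, 162]]
[114 170  66  20 996] [[179, 172], [120, 174], [114, 178], [118, 189], [179, 182]]
```

View pics/w78.png

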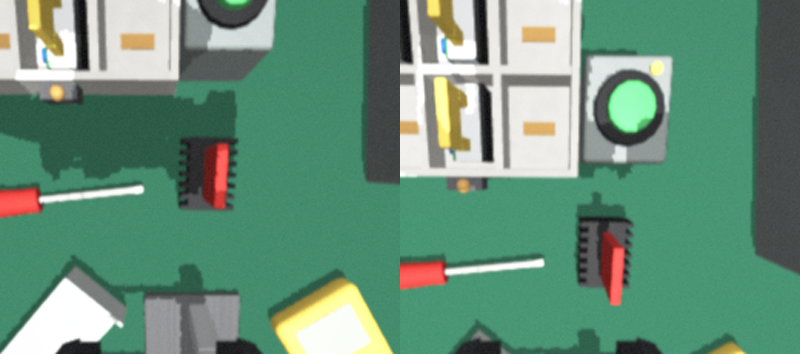

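The crop confirms the dummy load: small black finned block, plain red tab, at (205,173) left and (605,255) right, with module C seated in its bay.

```bash
python3 - <<'E'
from tabs import *
a=np.load('w7.npz');c=np.load('w8.npz')
p=tri([ray(a,(298.5,93.5)),ray(c,(295.5,161.5))]);q=tri([ray(a,(295.5,134.5)),ray(c,(292,197.5))])
print(p,q,np.linalg.norm(p-q))
r=q-p;th=np.arctan2(-r[0],r[1])if r[1]>0 else np.arctan2(r[0],-r[1]);print('yaw',th)
for d,(u,v) in((a,((298.5,93.5),(295.5,134.5))),(c,((295.5,161.5),(292,197.5)))):
    P=atz(d,u,.122);Q=atz(d,v,.122);print(P,Q,'centre',(P+Q)/2-.004*np.array([1,-.11,0]))
k=[(178/400*260+150,138*.65)] 
# body top corners from view 7: fins extents
for n,d,pts in(('7',a,[(184,140),(235,140),(180,208),(232,208)]),('8',c,[(180,218),(230,220),(180,286),(227,287)])):
    print(n,[atz(d,(x*.65+150,y*.65),.045)[:2] for x,y in pts])
E
```

```text
[ 0.6302 -0.0017  0.1225] [ 0.6234 -0.0434  0.1244] 0.04232205131669997
yaw -0.16100902622423777
[ 0.6302 -0.0017  0.122 ] [ 0.6241 -0.0438  0.122 ] centre [ 0.6232 -0.0223  0.122 ]
[ 0.6303 -0.0018  0.122 ] [ 0.6233 -0.0442  0.122 ] centre [ 0.6228 -0.0226  0.122 ]
7 [array([0.6052, 0.008 ]), array([0.6486, 0.003 ]), array([ 0.596 , -0.0488]), array([ 0.6423, -0.0541])]
8 [array([0.6034, 0.0142]), array([0.6482, 0.0074]), array([ 0.5973, -0.0495]), array([ 0.6415, -0.0555])]
```

step_arm([
  [[0,0,0],[-0.3,2.2,0],0.5],
  [[0,0,0.03],[-0.3,2.1,0],0.5],
  [[0,0,0],[0,0,3],0.5],
  [[0,0,0],[0,0,3.5],0.5],
  [[0,0,0],[0,0,3],0.5],
  [[0,0,0],[0,0,2],0.5],
  [[0,0,0],[0,0,0],0.5],
  [[0,0,0],[0,0,0],0.5],
])

```text
t: 27.52
eef_pos: [0.623, -0.025, 0.1616]
ee_rot: [-0.001, 0.756, 0.654, -0.0]
force: [-0.1, 0.2, -0.4]
finger_gap: 0.501
grip_force: 0.0
```

```bash
python3 - <<'E'
from tabs import *
s=robot.get_state();print(s['eef_pos'],s['ee_rot'])
c=snap('top');hs=cv2.cvtColor(c['img'],cv2.COLOR_RGB2HSV)
m=robot.masks_of('top','dummy')
for o in m: print(o['confidence'],o['centre'])
c=snap('wrist');hs=cv2.cvtColor(c['img'],cv2.COLOR_RGB2HSV)
m=cv2.inRange(hs,(0,150,60),(6,255,255))|cv2.inRange(hs,(174,150,60),(180,255,255))
n,l,st,ce=cv2.connectedComponentsWithStats(m)
for j in range(1,n):
  if st[j,4]>60:
    cs,_=cv2.findContours((l==j).astype(np.uint8),0,2);pp=cv2.approxPolyDP(cs[0],3,True)[:,0];print(st[j],[(p.tolist(),atz(c,p,.122)[:2]) for p in pp])
E
```

```text
[ 0.623  -0.025   0.1616] [-0.0005  0.7564  0.6542 -0.0004]
0.57 [108.4, 156.5]
0.36 [373.6, 266.4]
[246 159  12  75 612] [([249, 159], array([0.6265, 0.0141])), ([248, 232], array([ 0.6174, -0.0415])), ([256, 233], array([ 0.6234, -0.0433])), ([255, 161], array([0.6305, 0.012 ]))]
[  26  189   94   29 1843] [([119, 202], array([ 0.5271, -0.0037])), ([113, 200], array([ 0.5231, -0.0016])), ([115, 189], array([0.527 , 0.0064])), ([34, 198], array([0.4664, 0.0083])), ([27, 202], array([0.4602, 0.0061])), ([26, 211], array([ 0.4568, -0.0006])), ([33, 217], array([ 0.4601, -0.0059])), ([110, 208], array([ 0.5191, -0.0073]))]
```

step_arm([
  [[0,0,0],[0.3,0,2],0.5],
  [[0,0,0],[0,0,2.5],0.5],
  [[0,0,0],[0,0,2],0.5],
  [[0,0,0],[0,0,1.1],0.5],
  [[0,0,0],[0,0,0],0.5],
  [[0,0,0],[0,0,0],0],
  [[0,0,0],[0,0,0],0],
  [[0,0,0],[0,0,0],0],
  [[0,0,0],[0,0,0],0],
  [[0,0,0],[0,0,0],0],
])

```text
t: 28.5
eef_pos: [0.6238, -0.0215, 0.0865]
ee_rot: [0.001, 0.756, 0.654, 0.0]
force: [0.9, -0.6, -0.2]
finger_gap: 0.15
grip_force: 0.0
```

step_arm([
  [[0,0,0],[0,0,-1],0],
  [[0,0,0],[0,0,-1.5],0],
  [[0,0,-0.03],[0,0,-2.5],0],
  [[0,0,0],[0,0,-3],0],
  [[0,0,0],[0,0,-3],0],
  [[0,0,0],[0,0,-3],0],
  [[0,0,0],[0,0,-3],0],
  [[0,0,0],[0,0,-2],0],
  [[0,0,0],[0,0,0],0],
  [[0,0,0],[0,0,0],0],
])

```text
t: 29.33
eef_pos: [0.6233, -0.0213, 0.2757]
ee_rot: [0.0, 0.746, 0.666, 0.0]
force: [0.6, 0.7, -6.6]
finger_gap: 0.088
grip_force: 40.0
```

step_arm([
  [[0,0,0],[1.4,-2.4,0],0],
  [[0,0,0],[1.9,-3.1,0],0],
  [[0,0,0],[1.9,-3.1,0],0],
  [[0,0,0],[1.9,-3.1,0],0],
  [[0,0,0],[1.9,-3.1,0],0],
  [[0,0,0],[1.4,-2.4,0],0],
  [[0,0,0],[0.8,-1.3,0],0],
  [[0,0,0],[0,0,0],0],
  [[0,0,0],[0,0,0],0],
  [[0,0,0],[0,0,0],0],
])

```text
t: 30.17
eef_pos: [0.4529, 0.1104, 0.2749]
ee_rot: [-0.0, 0.746, 0.666, -0.001]
force: [-0.0, 0.8, -4.2]
finger_gap: 0.086
grip_force: 40.0
```

```bash
python3 - <<'E'
from tabs import *
s=robot.get_state();print(s['eef_pos'],s['ee_rot'],s['force'])
c=snap('wrist','w9.png');np.savez('w9.npz',**c)
E
```

```text
[0.4529 0.1104 0.2749] [-0.0003  0.7464  0.6655 -0.0006] [-0.0317  0.837  -4.1888]
```

View pics/w9.png

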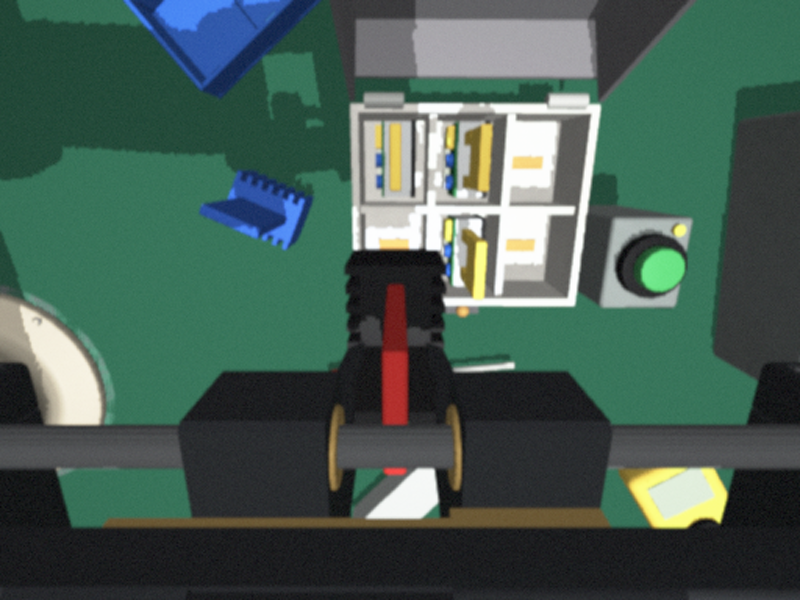

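All three modules stand in their bays: (393,155), (470,155) and (468,255). The dummy is held upright at (395,300). I'll do a last check of the bay position from this view.

```bash
python3 - <<'E'
from h import *
np.set_printoptions(precision=4,suppress=True)
c=np.load('w9.npz')
A=np.array([.9935,-.1138]);B=np.array([.1138,.9935])
for (u,v),(x,y) in {(352,103):(-96,81),(600,105):(96,81),(575,305):(96,-81)}.items():
    p=atz(c,(u*.64,v*.64),.07)[:2];print(p, 'origin',p-(x*A+y*B)/1000)
for u,v,x,y in [(527,162,62,39),(519,245,62,-39),(393,244,-62,-39)]:
    p=atz(c,(u*.64,v*.64),.007)[:2];print(p,'origin',p-(x*A+y*B)/1000)
E
```

```text
[0.4336 0.2348] origin [0.5197 0.1434]
[0.6223 0.2116] origin [0.5177 0.142 ]
[0.6042 0.0512] origin [0.518  0.1426]
[0.5844 0.1747] origin [0.5183 0.143 ]
[0.5744 0.0968] origin [0.5173 0.1426]
[0.4505 0.112 ] origin [0.5166 0.1437]
```

step_arm([
  [[0,0,0],[0.1,-0.1,2],0],
  [[0,0,0],[0,0,3],0],
  [[0,0,0],[0,0,3],0],
  [[0,0,0],[0,0,2.5],0],
  [[0,0,0],[0,0,0],0],
  [[0,0,0],[0,0,0],0],
])

```text
t: 30.72
eef_pos: [0.4519, 0.1115, 0.1703]
ee_rot: [-0.001, 0.747, 0.665, -0.001]
force: [1.3, -0.5, -4.7]
finger_gap: 0.088
grip_force: 40.0
```

step_arm([
  [[0,0,0],[0,0,1],0],
  [[0,0,0],[0,0,1],0],
  [[0,0,0],[0,0,1],0],
  [[0,0,0],[0,0,0],0],
])

```text
t: 31.05
eef_pos: [0.4522, 0.1117, 0.1411]
ee_rot: [0.0, 0.746, 0.666, 0.0]
force: [-0.2, -0.1, -5.5]
finger_gap: 0.085
grip_force: 40.0
```

Underside should be past the rim soon; continuing slowly.

step_arm([
  [[0,0,0],[0,0,1],0],
  [[0,0,0],[0,0,1],0],
  [[0,0,0],[0,0,1],0],
  [[0,0,0],[0,0,0.7],0],
  [[0,0,0],[0,0,0],0],
  [[0,0,0],[0,0,0],0],
])

```text
t: 31.55
eef_pos: [0.4523, 0.1119, 0.1046]
ee_rot: [0.0, 0.746, 0.666, 0.0]
force: [-0.1, 0.1, -5.6]
finger_gap: 0.083
grip_force: 40.0
```

step_arm([
  [[0,0,0],[0,0,0.3],0],
  [[0,0,0],[0,0,0.2],0],
  [[0,0,0],[0,0,0],0],
  [[0,0,0],[0,0,0],0],
])

```text
t: 31.88
eef_pos: [0.4517, 0.112, 0.0989]
ee_rot: [0.0, 0.746, 0.666, 0.0]
force: [0.6, 0.1, -4.1]
finger_gap: 0.082
grip_force: 40.0
```

step_arm([
  [[0,0,0],[0,0,0.2],0],
  [[0,0,0],[0,0,0.2],0],
  [[0,0,0],[0,0,0],0],
  [[0,0,0],[0,0,0],0],
])

```text
t: 32.22
eef_pos: [0.4525, 0.112, 0.0972]
ee_rot: [0.001, 0.746, 0.666, 0.001]
force: [-5.6, -0.2, 24.9]
finger_gap: 0.085
grip_force: 40.1
```

step_arm([
  [[0,0,0],[0,0,0.2],0],
  [[0,0,0],[0,0,0],0],
  [[0,0,0],[0,0,0],0],
])

```text
t: 32.47
eef_pos: [0.4529, 0.112, 0.0969]
ee_rot: [0.002, 0.746, 0.666, 0.002]
force: [-11.8, -1.5, 44.5]
finger_gap: 0.089
grip_force: 40.1
```

step_arm([
  [[0,0,0],[0,0,-0.3],0],
  [[0,0,0],[0,0,0],0.3],
  [[0,0,0],[0,0,0],0.3],
  [[0,0,0],[0,0,0],0.3],
  [[0,0,0],[0,0,-2],0.3],
  [[0,0,0],[0,0,-3.5],0.3],
  [[0,0,0],[0,0,-3.5],0.3],
  [[0,0,0],[0,0,-3.5],0.3],
  [[0,0,0],[0,0,-3.5],0.3],
  [[0,0,0],[0,0,-3.5],0],
])

```text
t: 33.3
eef_pos: [0.4513, 0.112, 0.2923]
ee_rot: [-0.0, 0.746, 0.666, -0.0]
force: [0.5, 0.5, 0.4]
finger_gap: 0.253
grip_force: 0.0
```

step_arm([
  [[0,0,0],[-3,1,-2],0],
  [[0,0,0],[-3,1,-2],0],
  [[0,0,0],[-3,1,-2],0],
  [[0,0,0],[0,0,0],0],
  [[0,0,0],[0,0,0],0],
])

```text
t: 33.72
eef_pos: [0.4717, 0.018, 0.3508]
ee_rot: [0.0, 0.747, 0.665, 0.0]
force: [0.0, 0.2, -0.4]
finger_gap: 0.005
grip_force: 0.0
```

```bash
python3 - <<'E'
from h import *
np.set_printoptions(precision=3,suppress=True)
s=robot.get_state();print(s['eef_pos'],s['ee_rot'],s['joint_pos'])
c=snap('wrist');np.savez('w10.npz',**c);d=snap('scene');np.savez('s10.npz',**d)
cv2.imwrite('pics/w10.png',np.hstack([cv2.resize(c['img'][:300,150:450,::-1],(400,400),interpolation=2),cv2.resize(d['img'][180:300,245:395,::-1],(400,400),interpolation=2)]))
E
```

```text
[0.472 0.018 0.351] [0.    0.747 0.665 0.   ] [-0.213  0.18   1.264  0.     1.697 -0.097]
```

View pics/w10.png

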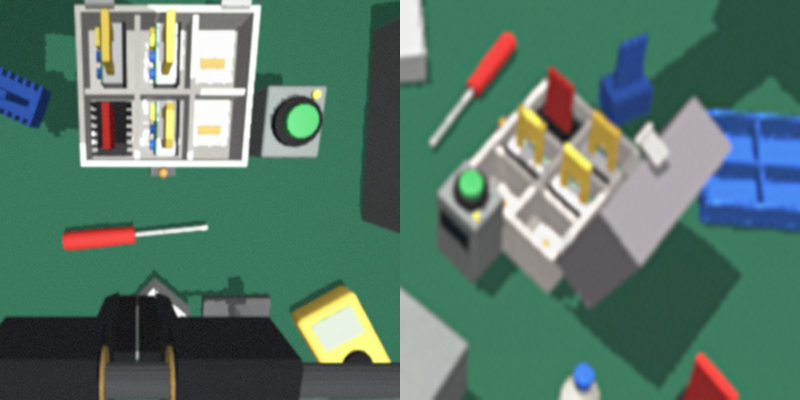

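Everything is seated: the red tab at (105,127) and three yellow tabs, with the hood still open. Now I'll go over behind the hood with the fingers shut.

step_arm([
  [[0,0,0],[3.5,-0.1,0],0],
  [[0,0,0],[3.8,0,0],0],
  [[0,0,0],[3.8,-0.1,0],0],
  [[0,0,0],[3.8,0,0],0],
  [[0,0,0],[3.8,-0.1,0],0],
  [[0,0,0],[3.8,-0.1,0],0],
  [[0,0,0],[3.8,-0.1,0],0],
  [[0,0,0],[3.8,-0.1,0],0],
  [[0,0,0],[3.8,-0.1,0],0],
  [[0,0,0],[3.8,-0.1,0],0],
])

```text
t: 34.65
eef_pos: [0.5045, 0.3978, 0.3497]
ee_rot: [-0.0, 0.746, 0.666, -0.001]
force: [-0.4, -0.4, 0.6]
finger_gap: 0.005
grip_force: 0.0
```

step_arm([
  [[0,0,0],[0,0,0],0],
  [[0,0,0],[0,0,0],0],
  [[0,0,0],[0,0,0],0],
])

```text
t: 34.9
eef_pos: [0.5054, 0.395, 0.3499]
ee_rot: [-0.0, 0.746, 0.666, -0.001]
force: [0.4, -0.7, 0.1]
finger_gap: 0.007
grip_force: 0.0
```

```bash
cat > loc.py <<'E'
from h import *
np.set_printoptions(precision=3,suppress=True)
A=np.array([.9935,-.1138]);B=np.array([.1138,.9935]);O=np.array([.518,.1428])
s=robot.get_state();p=s['eef_pos'];d=p[:2]-O
print('local',d@A,d@B,p[2],'F',s['force'],'j',s['joint_pos'])
E
cat > hoodang.py <<'E'
from loc import *
E
python3 - <<'E'
from loc import *
c=snap('wrist');c2=snap('scene');np.savez('s11.npz',**c2)
# tracks for phi: edge & tcp
for f in (2.05,2.0,1.95,1.9,1.8,1.7,1.6,1.5,1.4,1.3,1.2,1.1,1.0,.9,.8,.7,.6,.5,.4,.3,.2,.1,0):
    S=lambda s:(81+s*-np.cos(f)+70*np.sin(f),70+s*np.sin(f)+70*np.cos(f))
    print(f,'edge',np.round(S(162)),'s145 tcp',np.round((S(145)[0]+9,S(145)[1])))
E
```

```text
local -0.04124731858693884 0.2490741765777408 0.34993446980080134 F [ 0.386 -0.676  0.084] j [ 0.479  0.517  0.76  -0.     1.866  0.592]
2.05 edge [218. 181.] s145 tcp [219. 166.]
2.0 edge [212. 188.] s145 tcp [214. 173.]
1.95 edge [206. 195.] s145 tcp [209. 179.]
1.9 edge [200. 201.] s145 tcp [203. 185.]
1.8 edge [186. 212.] s145 tcp [191. 195.]
1.7 edge [171. 222.] s145 tcp [178. 205.]
1.6 edge [156. 230.] s145 tcp [164. 213.]
1.5 edge [139. 237.] s145 tcp [150. 220.]
1.4 edge [122. 242.] s145 tcp [134. 225.]
1.3 edge [105. 245.] s145 tcp [119. 228.]
1.2 edge [ 88. 246.] s145 tcp [103. 231.]
1.1 edge [ 70. 246.] s145 tcp [ 87. 231.]
1.0 edge [ 52. 244.] s145 tcp [ 71. 230.]
0.9 edge [ 35. 240.] s145 tcp [ 55. 227.]
0.8 edge [ 18. 235.] s145 tcp [ 39. 223.]
0.7 edge [  2. 228.] s145 tcp [ 24. 217.]
0.6 edge [-13. 219.] s145 tcp [ 10. 210.]
0.5 edge [-28. 209.] s145 tcp [ -4. 201.]
0.4 edge [-41. 198.] s145 tcp [-16. 191.]
0.3 edge [-53. 185.] s145 tcp [-28. 180.]
0.2 edge [-64. 171.] s145 tcp [-38. 167.]
0.1 edge [-73. 156.] s145 tcp [-47. 154.]
0 edge [-81. 140.] s145 tcp [-55. 140.]
```

step_arm([
  [[0,0,0],[0,0,3],0],
  [[0,0,0],[0,0,3.5],0],
  [[0,0,0],[0,0,3.5],0],
  [[0,0,0],[0,0,3.5],0],
  [[0,0,0],[0,0,2.5],0],
  [[0,0,0],[0,0,1.2],0],
  [[0,0,0],[0,0,0],0],
  [[0,0,0],[0,0,0],0],
])

```text
t: 35.67
eef_pos: [0.5063, 0.3939, 0.1794]
ee_rot: [0.0, 0.747, 0.665, 0.0]
force: [0.9, 0.5, 0.7]
finger_gap: 0.006
grip_force: 0.0
```

step_arm([
  [[0,0,0],[-1,0,0],0],
  [[0,0,0],[-1,0,0],0],
  [[0,0,0],[-1,0,0],0],
  [[0,0,0],[-0.5,0,-0.3],0],
  [[0,0,0],[-1,0,-0.7],0],
  [[0,0,0],[-1,0,-0.8],0],
  [[0,0,0],[0,0,0],0],
])

```text
t: 36.25
eef_pos: [0.5003, 0.3389, 0.1991]
ee_rot: [0.001, 0.747, 0.665, 0.002]
force: [-0.2, -0.1, 0.6]
finger_gap: 0.005
grip_force: 0.0
```

```bash
python3 loc.py
```

```text
local -0.03987718801534916 0.19281046679345618 0.19914406357259912 F [-0.174 -0.06   0.574] j [ 0.4    0.503  1.209 -0.     1.426  0.515]
```

step_arm([
  [[0,0,0],[-1.2,0,-0.9],0],
  [[0,0,0],[-1.4,0,-0.8],0],
  [[0,0,0],[-1.4,0,-0.8],0],
])

```text
t: 36.5
eef_pos: [0.4949, 0.2995, 0.2219]
ee_rot: [-0.0, 0.746, 0.666, -0.0]
force: [0.0, 2.5, -1.4]
finger_gap: 0.008
grip_force: 1.2
```

```bash
python3 - <<'E'
from loc import *
c=snap('scene')
o=O3=None
for f in np.arange(1.2,2.1,.1):
    y=.081-.162*np.cos(f)+.07*np.sin(f);z=.07+.162*np.sin(f)+.07*np.cos(f)
    print(round(f,1),[proj(c,(*(O+x*A+y*B),z)).round().tolist() for x in(-.096,.096)])
cv2.imwrite('pics/s12.png',cv2.resize(c['img'][150:300,240:400,::-1],(800,600) if 0 else (640,600),interpolation=2))
E
```

```text
local -0.040766118446563304 0.15300930857078215 0.22194922802719522 F [ 0.02   2.494 -1.435] j [0.339 0.443 1.245 0.    1.454 0.453]
1.2 [[343.0, 196.0], [308.0, 230.0]]
1.3 [[348.0, 199.0], [312.0, 233.0]]
1.4 [[352.0, 202.0], [316.0, 237.0]]
1.5 [[355.0, 206.0], [320.0, 241.0]]
1.6 [[359.0, 210.0], [324.0, 245.0]]
1.7 [[363.0, 214.0], [328.0, 249.0]]
1.8 [[366.0, 218.0], [331.0, 254.0]]
1.9 [[368.0, 222.0], [334.0, 258.0]]
2.0 [[371.0, 227.0], [337.0, 263.0]]
```

View pics/s12.png

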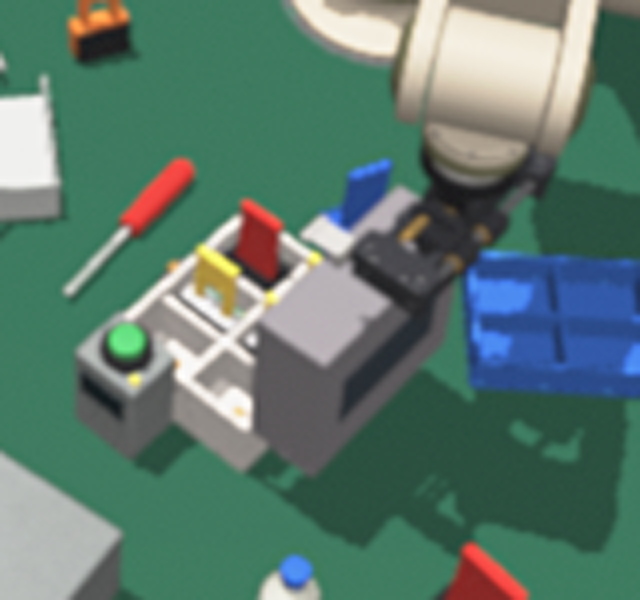

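The hood is up to about 1.55 rad (its edge corner is at (340,365)) and it follows the finger. I'll continue along the arc.

step_arm([
  [[0,0,0],[-1.9,0,-0.4],0],
  [[0,0,0],[-1.5,0,-0.3],0],
  [[0,0,0],[-1.6,0,-0.3],0],
  [[0,0,0],[-1.6,0,0],0],
  [[0,0,0],[-1.6,0,0.1],0],
])

```text
t: 36.97
eef_pos: [0.4857, 0.2176, 0.2314]
ee_rot: [0.0, 0.746, 0.666, 0.0]
force: [0.5, 1.6, 2.3]
finger_gap: 0.006
grip_force: 1.3
```

```bash
python3 loc.py
```

```text
local -0.04058098792496716 0.07063049402771329 0.23136935911340656 F [0.497 1.64  2.307] j [ 0.199  0.355  1.36  -0.     1.426  0.313]
```

On track at about 1.0 rad.

step_arm([
  [[0,0,0],[-1.6,0,0.4],0],
  [[0,0,0],[-1.6,0,0.4],0],
  [[0,0,0],[-1.5,0,0.6],0],
  [[0,0,0],[-1.4,0,0.7],0],
  [[0,0,0],[-1.4,0,0.9],0],
  [[0,0,0],[-1.2,0,1],0],
  [[0,0,0],[-1.2,0,1.1],0],
  [[0,0,0],[-1,0,1.3],0],
])

```text
t: 37.63
eef_pos: [0.4731, 0.109, 0.1667]
ee_rot: [0.0, 0.746, 0.665, -0.0]
force: [0.5, 0.5, 1.2]
finger_gap: 0.005
grip_force: 0.6
```

```bash
python3 loc.py
```

```text
local -0.040715855468536885 -0.03872472296956139 0.16671033364137644 F [0.489 0.532 1.215] j [-0.018  0.34   1.59  -0.001  1.211  0.098]
```

step_arm([
  [[0,0,0],[-0.9,0,1.2],0],
  [[0,0,0],[-0.6,0,0.7],0],
  [[0,0,0],[0,0,0.4],0],
  [[0,0,0],[0,0,0.3],0],
  [[0,0,0],[0,0,0],0],
])

```text
t: 38.05
eef_pos: [0.4717, 0.0953, 0.1406]
ee_rot: [0.0, 0.746, 0.666, -0.0]
force: [-0.1, -0.3, 0.7]
finger_gap: 0.009
grip_force: 0.0
```

step_arm([
  [[0,0,0],[0,0,0.2],0],
  [[0,0,0],[0,0,0.1],0],
  [[0,0,0],[0,0,0],0],
])

```text
t: 38.3
eef_pos: [0.4719, 0.0955, 0.1401]
ee_rot: [0.001, 0.746, 0.666, 0.0]
force: [-7.9, -3.8, 24.7]
finger_gap: 0.006
grip_force: 12.0
```

The hood is at its stop (z 0.140 with 25 N). On to the button.

step_arm([
  [[0,0,0],[0,0,-1.5],0],
  [[0,0,0],[0,0,-3],0],
  [[0,0,0],[0,0,-3],0],
  [[0,0,0],[0,3,0],0],
  [[0,0,0],[0,3,0],0],
  [[0,0,0],[0,0,0],0],
  [[0,0,0],[0,0,0],0],
])

```text
t: 38.88
eef_pos: [0.5318, 0.0888, 0.2123]
ee_rot: [-0.0, 0.746, 0.666, -0.0]
force: [-0.3, 0.7, 0.5]
finger_gap: 0.008
grip_force: 0.0
```

```bash
python3 - <<'E'
from loc import *
for f in('w7.npz','w8.npz','w10.npz',None):
    c=np.load(f) if f else snap('top')
    hs=cv2.cvtColor(c['img'],cv2.COLOR_RGB2HSV);m=cv2.inRange(hs,(50,150,140),(72,255,255))
    n,l,st,ce=cv2.connectedComponentsWithStats(m);i=1+np.argmax(st[1:,4])
    print(f,st[i],atz(c,ce[i],.132))
c=snap('scene')
for f in (0,.02,.05,.09):
    y=.081-.162*np.cos(f)+.07*np.sin(f);z=.07+.162*np.sin(f)+.07*np.cos(f)
    print(f,[proj(c,(*(O+x*A+y*B),z)).round(1).tolist() for x in(-.096,.096)])
cv2.imwrite('pics/s13.png',cv2.resize(c['img'][150:300,240:400,::-1],(640,600),interpolation=2))
E
```

```text
local 0.019888684145859665 -0.052037149618913994 0.21226331432837858 F [-0.332  0.743  0.529] j [-0.054  0.383  1.373 -0.     1.386  0.06 ]Traceback (most recent call last):
  File "<stdin>", line 5, in <module>
    return _wrapfunc(a, 'argmax', axis=axis, out=out, **kwds)
    return bound(*args, **kwds)
ValueError: attempt to get argmax of an empty sequence
```

```bash
python3 - <<'E'
from loc import *
for f in('w7.npz','w8.npz','w10.npz',None):
    c=np.load(f) if f else snap('top')
    im=c['img'].astype(int);m=((im[...,1]>140)&(im[...,0]<110)&(im[...,1]-im[...,2]>50)).astype(np.uint8)
    n,l,st,ce=cv2.connectedComponentsWithStats(m)
    if n<2: print(f,'none');continue
    i=1+np.argmax(st[1:,4]);print(f,st[i],atz(c,ce[i],.132))
c=snap('scene')
for f in (0,.02,.05,.09):
    y=.081-.162*np.cos(f)+.07*np.sin(f);z=.07+.162*np.sin(f)+.07*np.cos(f)
    print(f,[proj(c,(*(O+x*A+y*B),z)).round(1).tolist() for x in(-.096,.096)])
cv2.imwrite('pics/s13.png',cv2.resize(c['img'][150:300,240:400,::-1],(640,600),interpolation=2))
E
```

```text
local 0.019888684145859665 -0.052037149618913994 0.21226331432837858 F [-0.332  0.743  0.529] j [-0.054  0.383  1.373 -0.     1.386  0.06 ]
w7.npz [296   0  16   3  21] [0.639 0.079 0.132]
w8.npz [285  52  31  34 100] [0.638 0.089 0.132]
w10.npz [365  78  24  26 152] [0.641 0.094 0.132]
None none
0 [[302.5, 190.4], [267.8, 220.6]]
0.02 [[302.9, 190.0], [268.1, 220.3]]
0.05 [[303.4, 189.5], [268.6, 219.8]]
0.09 [[304.3, 188.9], [269.3, 219.2]]
```

View pics/s13.png

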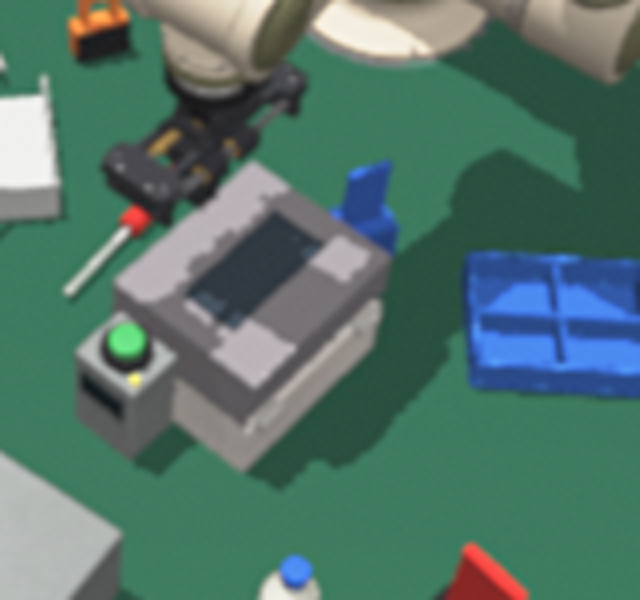

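The hood is fully shut in the picture, with its edge corner at the φ≈0 projection and the button at (127,342).

step_arm([
  [[0,0,0],[0.8,2.7,0],0],
  [[0,0,0],[0.9,2.7,0],0],
  [[0,0,0],[0,2.7,0],0],
  [[0,0,0],[0,2.7,0],0],
  [[0,0,0],[0,0,2.5],0],
  [[0,0,0],[0,0,2.5],0],
  [[0,0,0],[0,0,2],0],
  [[0,0,0],[0,0,0],0],
  [[0,0,0],[0,0,0],0],
])

```text
t: 39.73
eef_pos: [0.6399, 0.0936, 0.1428]
ee_rot: [-0.001, 0.746, 0.666, -0.001]
force: [0.8, -0.2, 1.0]
finger_gap: 0.005
grip_force: 0.0
```

step_arm([
  [[0,0,0],[0,0,0.4],0],
  [[0,0,0],[0,0,0.4],0],
  [[0,0,0],[0,0,0.3],0],
  [[0,0,0],[0,0,0],0],
  [[0,0,0],[0,0,0],0],
])

```text
t: 40.15
eef_pos: [0.6408, 0.0934, 0.1322]
ee_rot: [0.0, 0.746, 0.666, 0.0]
force: [-1.1, 1.4, 0.8]
finger_gap: 0.007
grip_force: 0.7
```

step_arm([
  [[0,0,0],[0,0,0.3],0],
  [[0,0,0],[0,0,0.3],0],
  [[0,0,0],[0,0,0],0],
  [[0,0,0],[0,0,0],0],
])

```text
t: 40.48
eef_pos: [0.6409, 0.0934, 0.1264]
ee_rot: [0.0, 0.746, 0.666, 0.0]
force: [-1.3, 0.0, 6.5]
finger_gap: 0.005
grip_force: 3.2
```

step_arm([
  [[0,0,0],[0,0,0.1],0],
  [[0,0,0],[0,0,0.1],0],
  [[0,0,0],[0,0,0],0],
  [[0,0,0],[0,0,0],0],
])

```text
t: 40.82
eef_pos: [0.641, 0.0934, 0.1263]
ee_rot: [0.001, 0.746, 0.666, 0.001]
force: [-5.8, -0.1, 17.2]
finger_gap: 0.004
grip_force: 8.6
```

Button bottomed at 0.126 (17 N). Retreat and hand in.

step_arm([
  [[0,0,0],[0,0,-1.5],0],
  [[0,0,0],[0,0,-3],0],
  [[0,0,0],[0,0,-3],0],
  [[0,0,0],[0,0,-3],0],
  [[0,0,0],[0,0,-2],0],
  [[0,0,0],[0,0,0],0],
  [[0,0,0],[0,0,0],0],
  [[0,0,0],[0,0,0],0],
  [[0,0,0],[0,0,0],0],
])

```text
t: 41.57
eef_pos: [0.6403, 0.0933, 0.2469]
ee_rot: [-0.001, 0.746, 0.666, -0.001]
force: [-0.3, 0.2, -0.3]
finger_gap: 0.007
grip_force: 0.0
```

```bash
python3 -c "
from cell import robot
s=robot.get_state();print(s['eef_pos'],s['force']);print(robot.close_job())"
```

```text
[0.64026278 0.09334261 0.24688361] [-0.3050706   0.20971598 -0.33264024]
the job is handed in; nothing more can be done
None
```

I handed the job in at about 42 s; the hand-in call gave no verdict, but all three modules and the dummy load stand in the tester's bays, the hood is shut past its catch, and the start button was pressed fully down and released.

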